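# File a lid carton into the tight row

### The arm

A 6-joint arm with a two-finger parallel gripper is mounted at the origin on the work surface. World frame = base frame: x ahead of the robot, y to its left, z up, the work surface at z = 0. Lengths are in mm, angles in rad, forces in N, time in s.
With the tool pointing down it reaches from about 325 to 775 mm from the base axis. Payload 5.5 kg.
Tool frame: the origin (TCP) lies between the finger pads; the fingertips stand 14 mm ahead of it and the grasp point (between the pads) lies 5 mm behind it; z points along the fingers, y is the direction in which the jaws open and shut (so a half turn about z gives the same grasp; the last joint's range is limited). The gripper opens to 85 mm and grips with 20 to 120 N. Pads are 22 mm wide; open, the fingers measure 114 mm over their backs; the gripper's body (76 mm by 85 mm) begins 54 mm behind the grasp point. The pads swing forward as they close: fully open they stand 13 mm farther back than shut.
Start: joints at [-1.403, 0.091, 1.231, -0, 1.82, -0.057], TCP at [133.745, -584.918, 245.275] pointing down, gripper open.
Joint ranges: [-2.87, 2.87], [-0.86, 2.18], [0.17, 2.46], [-1.51, 4.65], [0.06, 2.69], [-2.65, 2.65]. Speed limits (rad/s): [2.57, 2.57, 3.01, 3.14, 3.14, 3.14].

### API

Orientations are given as a unit quaternion [x, y, z, w].
In Python, from bench import read_state, get_image, close_job gives the robot as it stands. The module is installed in compiled form; this text tells all that it offers.
- The arm moves only by the shell command python3 -m pendant 'ROWS'. ROWS is JSON, a list of rows, each an object with "translation": the shift along the tool's x, y, z in m, a list of three; "rotation": the turn, a rotation vector about the tool's x, y, z in rad, a list of three; "fingers": the finger opening in m, from 0 to 0.0854. A call has 1 to 8 rows; each row shifts and turns the commanded pose from where the row before left it, along the tool's axes as they then stand; what a row does not reach is not made up. A row lasts 1/12 s, in which the tool goes at most 41.7 mm and 7.16 degrees, less where a joint would pass 70% of its speed; a pose out of reach is approached as far as the arm can. A call is refused whole if a number of a shift passes 0.0417 or a number of a turn 0.125, either way. A call with a gripper value outside its range is refused whole. The fingers move at their own pace and stop on an object; the grip force is fixed at half the most. Time passes only in rows, so rows that do not move let the fingers close. It gives the time, the measured TCP pose, the force and the opening at its end, in the units of the state.
- read_state(): the state, without advancing time (a new reading comes with each control period).
- get_image(name): name is "scene" or "top" or "wrist"; returns a dict with "image" (480x640x3 uint8, blue, green, red), "depth" (480x640 float32, mm along the optical axis (not along the pixel's ray), 0 where there is no reading), "fov_y" (degrees; the focal length in pixels is half the picture's height over the tangent of half this angle, whatever the lens; pixels are square), "cx", "cy" (the principal point, pixels), "world_from_camera" (4x4, takes a point from camera to world coordinates). Camera axes: x right, y down, z forward; pixel columns grow to the right and rows downward; lengths in mm; the calibration is good to about 2 mm. A picture is of the moment at which its call begins.
- close_job(): hands the job in, once; it reports no verdict.
The state is a dict: "t": time; "joint_positions": joint angles; "qd": joint speeds; "joint_efforts": joint torques, N m; "position": TCP position; "orientation": TCP orientation; "force": force on the tool from outside, world axes, zero at the start; "wrist_torque": the same for the moment, N m; "opening": finger opening in mm.
Only numpy, scipy, OpenCV 4.12 (cv2) and the standard library are available. Lean on these libraries where they do the work, as an engineer would, in place of code of your own. Each camera call takes 0.05 s, during which the arm holds its last target.

### The job

File the white carton with the green band upright in the one narrow gap in the row of brown cartons, squared up with the row and fully down on the rack. The gap is too tight for it: work an edge of the carton's foot into the gap and spread the row with the carton itself rather than opening the row or moving the stop beforehand, gently enough not to crush or tip over its neighbours. Then push the blue end stop up so that the whole row is snug against the fixed wall, let go of everything, and leave all else on the table as it is.

Things in the scene. Friction and masses are not known exactly. Their poses are not given: they have to be found in the camera images.
- new_carton: The carton to file: rigid white carton with a green band, 100 mm wide (its x), 24 mm thick (y), 135 mm tall (z), 0.18 to 0.35 kg. Origin: centre of its underside. It starts upright in the cradle's slot, underside 10 mm above the table. It is 55 mm taller than the brown cartons, so its upper part can be held across the thickness all the way down.
- foot_a (a point): Middle of the white carton's lower long edge on its own -y side (12 mm from the origin).
- foot_b (a point): Middle of the white carton's lower long edge on its own +y side (12 mm from the origin).
- cradle: Fixed black plastic stand, 110 x 52 mm, 42 mm high, with a slot along its x, 28 mm wide, open at the top and at both ends, slot floor 10 mm above the table. Origin: centre of its underside.
- rack: Fixed plywood rack; the row of cartons runs along its y. Origin: centre of the deck's underside. Deck 130 mm (x) by 260 mm (y), top at z = 12 mm. A fixed wall stands at the +y end: inner face at y = +110 mm, 12 mm thick, top at z = 97 mm. The blue stop closes the -y side of the row. No walls in front or behind; cartons stand centred with their width along x.
- wall_foot (a point): Point of the rack at the foot of the end wall's inner face (rack x 0, y 110, z 12 mm), where the row begins. The row at the start, from here towards the rack's -y: one brown carton within 1 mm of the wall, the only gap (11 to 13.5 mm), two brown cartons 0.5 mm apart, then the stop 1 to 6 mm behind them.
- stop (a joint): Sliding end stop: blue upright plate 110 mm wide (rack x), 10 mm thick, from 13 to 93 mm above the table; 1.5 N friction, no spring, cannot tip. Value in m (0 to 0.1) grows as it slides from the wall to the rack's -y; its inner face is at rack y = 25 mm minus the value, the outer face 10 mm farther. The middle of its outer face is free to push from above.
- stop_face (a point): Top middle of the stop's inner face, the face towards the row; it moves with the stop.
- carton_kraft: A rigid brown carton with a pale paper band standing in the row, 100 mm wide (x), 28 mm thick (y), 80 mm tall, about 0.15 kg, loose; pushed near its top it may lean, its foot lagging. Origin: centre of its underside. Which of the three brown cartons is at which place changes.
- carton_red: A rigid brown carton with a red band standing in the row, 100 mm wide (x), 28 mm thick (y), 80 mm tall, about 0.15 kg, loose; pushed near its top it may lean, its foot lagging. Origin: centre of its underside. Which of the three brown cartons is at which place changes.
- carton_blue: A rigid brown carton with a blue band standing in the row, 100 mm wide (x), 28 mm thick (y), 80 mm tall, about 0.15 kg, loose; pushed near its top it may lean, its foot lagging. Origin: centre of its underside. Which of the three brown cartons is at which place changes.
- kraft_bowl: Open brown paper bowl, rim 120 mm across, 60 mm high; loose bystander, to be left alone. Origin: centre of its underside.
- tea_glass: Amber tea glass, 60 mm across, 85 mm high; loose bystander, to be left alone. Origin: centre of its underside.
- paper_cup: White paper cup, 72 mm across, 90 mm high; loose bystander, to be left alone. Origin: centre of its underside.
- foil_trays: Stack of foil trays, 120 x 170 mm, 84 mm high; loose bystander, to be left alone. Origin: centre of its underside.
- spray_jar: Yellow jar with black lid, 72 mm across, 100 mm high; loose bystander, to be left alone. Origin: centre of its underside.
- paper_roll: Standing paper roll, 110 mm across, 220 mm high; loose bystander, to be left alone. Origin: centre of its underside.

How it is judged:
By the outcome, as a careful person would: the job done as asked, in the order asked, and still so for the second after the job is handed in, with the robot touching nothing.
It also fails if it takes over 64 s, if anything falls off the work surface, if the arm or the gripper's body presses on something with over 40 N, if the wrist force passes 120 N, or if a joint passes its speed limit or range.

## Working session

There is one attempt and no reset: what is moved stays moved. The work goes in short steps, Python scripts to look and compute and a shell command to move; the robot and the scene stay as the last step left them, time stands still between calls to the robot, and variables do not carry over. Pictures are saved under pics/ and viewed, and the job is handed in when it is done.

```bash
mkdir -p pics
cat > h.py <<'E'
import numpy as np, cv2, json
from bench import read_state, get_image
from scipy.spatial.transform import Rotation as R
def grab(n,tag):
    d=get_image(n); cv2.imwrite(f'pics/{tag}.png',d['image']); np.savez(f'pics/{tag}.npz',**{k:np.array(v) for k,v in d.items()}); return d
def load(tag):
    z=np.load(f'pics/{tag}.npz'); return {k:z[k] for k in z.files}
def f(d): return 240/np.tan(np.radians(float(d['fov_y']))/2)
def pts(d):
    h,w=d['depth'].shape; u,v=np.meshgrid(np.arange(w),np.arange(h)); Z=d['depth'];F=f(d)
    P=np.stack([(u-d['cx'])/F*Z,(v-d['cy'])/F*Z,Z,np.ones_like(Z)],-1)
    Q=P@np.array(d['world_from_camera']).T; Q=Q[...,:3]; Q[Z<=0]=np.nan; return Q
def proj(d,p):
    c=np.linalg.inv(d['world_from_camera'])@np.append(p,1); F=f(d); return c[0]/c[2]*F+d['cx'],c[1]/c[2]*F+d['cy']
E
python3 - <<'E'
from h import *
np.set_printoptions(precision=4,suppress=True)
s=read_state(); print(s)
for n in ['scene','top','wrist']:
    d=grab(n,n+'0'); print(n,d['fov_y'],d['cx'],d['cy']); print(np.array(d['world_from_camera']))
E
```

```text
{'t': 0.0, 'joint_positions': array([-1.4027,  0.0918,  1.2319,  0.    ,  1.8198, -0.0567]), 'qd': array([ 0.0009,  0.0003,  0.0009, -0.0023,  0.0002,  0.0009]), 'joint_efforts': array([ -0.0002, -45.8737, -41.802 ,  -0.0001,   0.0117,  -0.    ]), 'position': array([ 133.7229, -584.6442,  244.1731]), 'orientation': array([ 0.9937,  0.1122, -0.    , -0.001 ]), 'force': array([-0.8128, -0.0035,  0.642 ]), 'wrist_torque': array([-0.0127,  0.0095,  0.0377]), 'opening': 85.11876860880427}
scene 50.86018627665966 319.1342366775042 243.61639283422164
[[   0.2915    0.7006   -0.6513 1422.4476]
 [   0.9565   -0.2064    0.2061 -261.836 ]
 [   0.01     -0.6831   -0.7303  979.4061]
 [   0.        0.        0.        1.    ]]
top 42.47529606351823 322.93306310117475 232.54228854714952
[[  -0.0169   -0.9882    0.1522  423.5036]
 [  -0.9998    0.015    -0.014    -0.8299]
 [   0.0115   -0.1524   -0.9882 1499.787 ]
 [   0.        0.        0.        1.    ]]
wrist 65.92455622328404 318.1191022636194 237.06927469135243
[[   0.223    -0.9316   -0.287   206.6525]
 [  -0.9748   -0.2134   -0.0649 -568.3902]
 [  -0.0008    0.2943   -0.9557  373.0237]
 [   0.        0.        0.        1.    ]]
```

View pics/scene0.png

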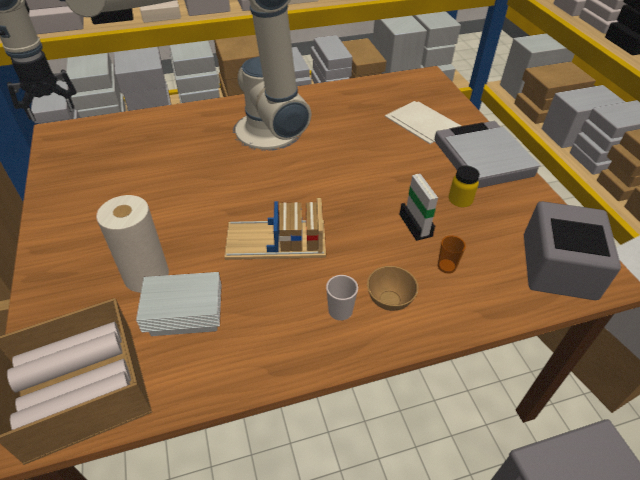

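View pics/top0.png

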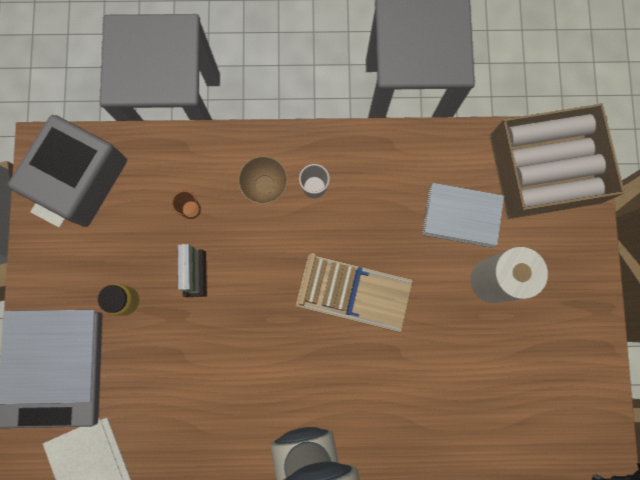

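View pics/wrist0.png

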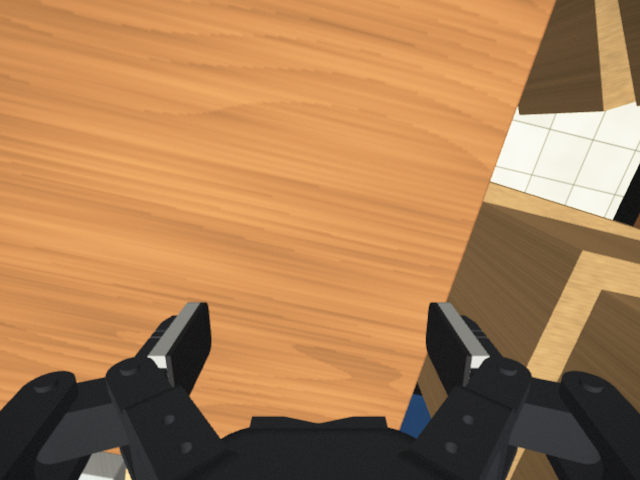

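The scene picture shows the rack at (275,235), the white carton in its cradle at (420,205) and the jar at (465,187). In the top view the carton's top is at (184,267) and the row runs from (312,280) to (355,290), with the wall on the left, which is +y. Next I'll measure with depth.

Run:
```python
from h import *
np.set_printoptions(precision=1,suppress=True)
for n in ['top0','scene0']:
    d=load(n); Q=pts(d)
    x,y,z=Q[...,0],Q[...,1],Q[...,2]
    print(n)
    # carton top
    for nm,cond in [('carton top',(z>120)&(z<160)&(abs(y-310)<90)&(x>350)&(x<600)),
                    ('cradle top',(z>36)&(z<50)&(abs(y-310)<120)&(x>350)&(x<560)),
                    ('row top 85-105',(z>80)&(z<104)&(y<80)&(y>-180)&(x>280)&(x<480)),
                    ('deck',(z>6)&(z<18)&(y<80)&(y>-260)&(x>260)&(x<500))]:
        p=Q[cond]
        if len(p)<5: print(nm,len(p)); continue
        r=cv2.minAreaRect(p[:,:2].astype(np.float32))
        print(nm,len(p),'c',p.mean(0),'med z',np.median(p[:,2]),'rect',np.round(r[0],1),np.round(r[1],1),round(r[2],1))
    cols=d['image'][(z>80)&(z<104)&(y<80)&(y>-180)&(x>280)&(x<480)]
d=load('top0');im=d['image'][230:340,160:420]
cv2.imwrite('pics/topz.png',cv2.resize(im,None,fx=3,fy=3,interpolation=cv2.INTER_CUBIC))
im=load('scene0')['image'][160:270,215:485]
cv2.imwrite('pics/scz.png',cv2.resize(im,None,fx=2.9,fy=2.9,interpolation=cv2.INTER_CUBIC))
```

```text
top0
carton top 510 c [555.  287.2 141.3] med z 142.77920676388908 rect [555.8 288.5] [87.9 24.7] 1.5
cradle top 169 c [523.6 301.1  41.3] med z 40.661886405859605 rect [518.6 347.7] [ 55.4 174.8] 9.7
row top 85-105 172 c [471.9 -52.9  90.8] med z 91.04814660438785 rect [467.5 -23.9] [ 24.6 124.6] 0.2
deck 1998 c [ 455.9 -126.1   10.7] med z 10.487507355398066 rect [380.8 -89.5] [240.1 337.4] 0.5
scene0
carton top 348 c [557.3 285.1 139.9] med z 143.46507206584613 rect [555.6 289.8] [87.6 29.1] 1.2
cradle top 130 c [525.1 308.7  42.2] med z 41.94589047030166 rect [518.6 347.5] [ 58.6 174.7] 8.5
row top 85-105 108 c [472.1 -53.1  91.7] med z 91.94759819011676 rect [467.1 -24.4] [123.9  26.1] 89.5
deck 1009 c [ 460.  -146.9   12.3] med z 12.431960611705335 rect [380.6 -85.5] [238.4 319.8] 0.2
```

View pics/topz.png

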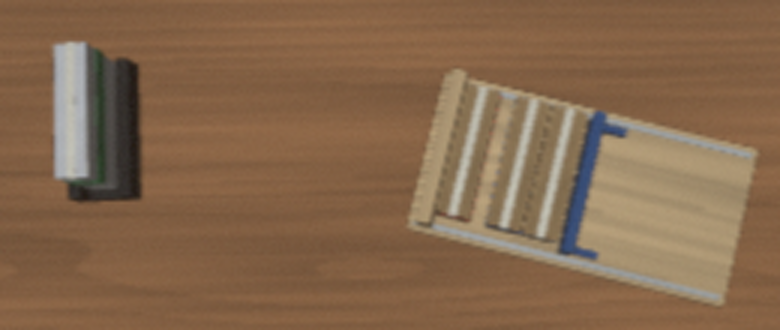

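View pics/scz.png

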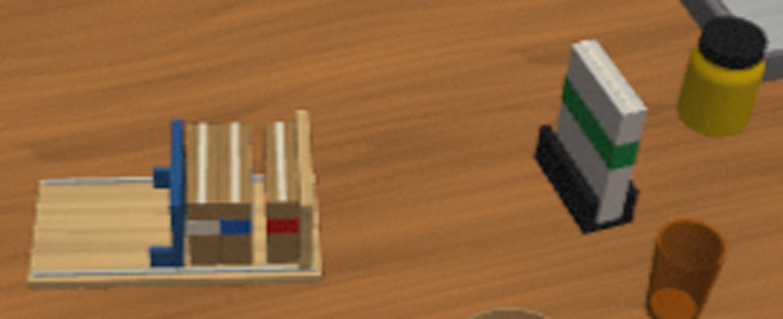

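```bash
cat > m.py <<'E'
from h import *
np.set_printoptions(precision=1,suppress=True)
for n in ['top0','scene0']:
    d=load(n); Q=pts(d)
    x,y,z=Q[...,0],Q[...,1],Q[...,2]
    print(n)
    for nm,cond in [('carton top',(z>135)&(z<155)&(abs(y-290)<60)&(x>450)&(x<640)),
                    ('cradle top',(z>36)&(z<50)&(abs(y-290)<50)&(x>470)&(x<630)),
                    ('row top',(z>80)&(z<104)&(y<80)&(y>-150)&(x>380)&(x<620)),
                    ('deck',(z>6)&(z<18)&(y<80)&(y>-240)&(x>360)&(x<640)),
                    ('roll',(z>180)&(z<240)&(y<-250)&(y>-520)&(x>300)&(x<640))]:
        p=Q[cond]
        if len(p)<5: print(nm,len(p)); continue
        r=cv2.minAreaRect(p[:,:2].astype(np.float32))
        print(nm,len(p),'c',p.mean(0),'med z',np.median(p[:,2]),'rect',np.round(r[0],1),np.round(r[1],1),round(r[2],1))
E
python3 m.py
```

```text
top0
carton top 512 c [561.4 288.7 143.1] med z 143.11322605506473 rect [561.9 288.9] [100.1  24.4] 1.5
cradle top 268 c [556.7 274.5  40.7] med z 40.20713777961373 rect [557.9 288.3] [110.7  49.4] 0.5
row top 2103 c [522.3 -34.2  91. ] med z 90.93962350237939 rect [521.2 -34.7] [122.8 119.2] 75.2
deck 3265 c [ 492.1 -127.2   10.9] med z 10.736776588368457 rect [499.9 -80.4] [275.3 321.6] 0.6
roll 2373 c [ 529.4 -425.9  216.2] med z 218.0445251414501 rect [ 530.6 -429.8] [108.8 108.7] 81.5
scene0
carton top 323 c [566.3 287.7 143.6] med z 144.31369465635805 rect [562.7 289.2] [ 28.4 101.8] 89.6
cradle top 261 c [570.7 277.4  41.7] med z 41.62932672947147 rect [562.6 273.9] [118.4  51.5] 22.4
row top 1344 c [528.6 -35.2  92. ] med z 92.29643072975574 rect [522.8 -34.5] [122.8 122.6] 76.0
deck 2221 c [ 508.3 -129.8   12.4] med z 12.479707836715079 rect [485. -89.] [251.1 294. ] 3.6
roll 2047 c [ 547.  -428.2  213.7] med z 219.6174125760317 rect [ 533.1 -430.4] [112.7 108.9] 12.1
```

```bash
cat >> h.py <<'E'
def plan(p,yaw=None,lean=0.0):
    """delta to target: tool x at world yaw(deg), tool z down, leaned by rotating about tool x by lean deg"""
    s=read_state(); Rc=R.from_quat(s['orientation'])
    if yaw is None: Rt=Rc
    else: Rt=R.from_euler('z',yaw,degrees=True)*R.from_euler('x',180+lean,degrees=True)
    rv=(Rc.inv()*Rt).as_rotvec()
    d=np.array(p)-s['position']
    print('t',round(s['t'],2),'pos',np.round(s['position'],1),'rotvec(rad, tool) first',np.round(rv,4),'then shift mm in target frame',np.round(Rt.inv().apply(d),1),'in current frame',np.round(Rc.inv().apply(d),1),'F',np.round(s['force'],1),'open',round(s['opening'],1))
E
python3 -c "
from h import *
plan([500,-40,265],-14.5)"
```

```text
t 0.15 pos [ 133.7 -584.7  244.4] rotvec(rad, tool) first [-1.500e-03  3.000e-04  4.779e-01] then shift mm in target frame [ 218.2 -619.1  -20.6] in current frame [ 478.5 -449.4  -19.9] F [-0.4  0.2 -0.1] open 85.2
```

```bash
python3 -m pendant '[{"translation":[0,0,-0.005],"rotation":[0,0,0.119],"fingers":0.085},{"translation":[0,0,-0.005],"rotation":[0,0,0.119],"fingers":0.085},{"translation":[0,0,-0.005],"rotation":[0,0,0.12],"fingers":0.085},{"translation":[0,0,-0.005],"rotation":[0,0,0.12],"fingers":0.085},{"translation":[0.0128,-0.0364,0],"rotation":[0,0,0],"fingers":0.085},{"translation":[0.0128,-0.0364,0],"rotation":[0,0,0],"fingers":0.085},{"translation":[0.0128,-0.0364,0],"rotation":[0,0,0],"fingers":0.085},{"translation":[0.0128,-0.0364,0],"rotation":[0,0,0],"fingers":0.085}]'
python3 -m pendant '[{"translation":[0.0128,-0.0364,0],"rotation":[0,0,0],"fingers":0.085},{"translation":[0.0128,-0.0364,0],"rotation":[0,0,0],"fingers":0.085},{"translation":[0.0128,-0.0364,0],"rotation":[0,0,0],"fingers":0.085},{"translation":[0.0128,-0.0364,0],"rotation":[0,0,0],"fingers":0.085},{"translation":[0.0128,-0.0364,0],"rotation":[0,0,0],"fingers":0.085},{"translation":[0.0128,-0.0364,0],"rotation":[0,0,0],"fingers":0.085},{"translation":[0.0128,-0.0364,0],"rotation":[0,0,0],"fingers":0.085},{"translation":[0.0128,-0.0364,0],"rotation":[0,0,0],"fingers":0.085}]'
python3 -m pendant '[{"translation":[0.0128,-0.0364,0],"rotation":[0,0,0],"fingers":0.085},{"translation":[0.0128,-0.0364,0],"rotation":[0,0,0],"fingers":0.085},{"translation":[0.0128,-0.0364,0],"rotation":[0,0,0],"fingers":0.085},{"translation":[0.0128,-0.0364,0],"rotation":[0,0,0],"fingers":0.085},{"translation":[0.0128,-0.0364,0],"rotation":[0,0,0],"fingers":0.085},{"translation":[0,0,0],"rotation":[0,0,0],"fingers":0.085},{"translation":[0,0,0],"rotation":[0,0,0],"fingers":0.085}]'
python3 -c "
from h import *
grab('wrist','w1');plan([500,-40,265],-14.5)"
```

```text
t: 0.82
position: [220.3, -455.3, 264.6]
orientation: [0.992, -0.127, -0.0, -0.0]
force: [1.8, -0.0, 1.0]
opening: 84.7
t: 1.48
position: [392.4, -198.7, 265.2]
orientation: [0.992, -0.126, 0.0, 0.0]
force: [0.7, -0.2, -0.3]
opening: 85.3
t: 2.07
position: [499.8, -38.6, 264.3]
orientation: [0.992, -0.124, -0.001, 0.0]
force: [-0.6, 0.0, 0.3]
opening: 84.7
t 2.12 pos [499.4 -39.8 264.7] rotvec(rad, tool) first [0.0006 0.0013 0.0017] then shift mm in target frame [ 0.6  0.  -0.3] in current frame [ 0.6  0.  -0.3] F [ 0.4  0.1 -0.3] open 84.7
```

View pics/w1.png

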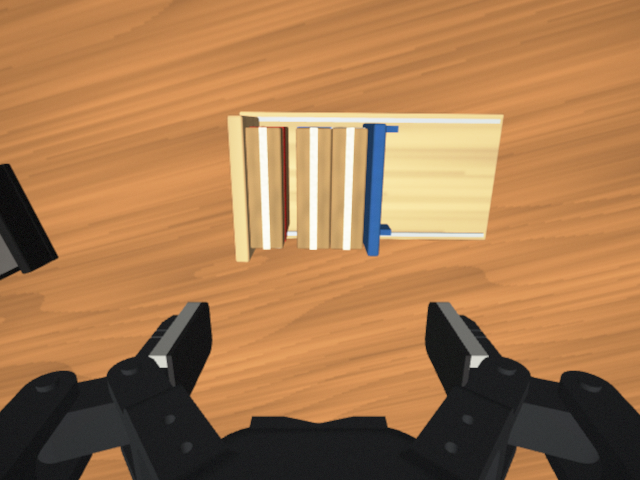

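The wrist view shows, left to right: the wall at (240,190), the red carton at (265,190), the gap at x≈285-297, the blue and kraft cartons at (313,190) and (348,190), and the stop at (375,190). Next I'll fit the rack frame.

```bash
cat > m2.py <<'E'
from h import *
import sys
np.set_printoptions(precision=1,suppress=True)
tag=sys.argv[1]
d=load(tag); Q=pts(d); im=d['image'].astype(int)
b,g,r=im[...,0],im[...,1],im[...,2]
z=Q[...,2]; x=Q[...,0]; y=Q[...,1]
roi=(x>400)&(x<640)&(y>-250)&(y<80)
blue=roi&(b>r+40)&(z>85)
p=Q[blue][:,:2]; c,s,a=cv2.minAreaRect(p.astype(np.float32)); print('stop top rect',np.round(c,1),np.round(s,1),a, 'z',np.median(z[blue]))
top=roi&(z>80)&(z<105)
p=Q[top]; print('row top rect',[np.round(v,1) for v in cv2.minAreaRect(p[:,:2].astype(np.float32))],'z',np.percentile(p[:,2],[5,25,50,75,95]))
deck=roi&(z>5)&(z<20); p=Q[deck]; print('deck rect',[np.round(v,1) for v in cv2.minAreaRect(p[:,:2].astype(np.float32))],'z',np.median(p[:,2]))
tab=roi&(z<5); print('table z',np.median(z[tab]))
E
python3 m2.py w1
python3 - <<'E'
from h import *
np.set_printoptions(precision=1,suppress=True)
d=load('w1');Q=pts(d)
for row in (150,190,230):
    prev=None
    print('row',row)
    for u in range(225,395,3):
        b=d['image'][row,u]; q=Q[row,u]; print(u,b,q) if row==190 else None
im=d['image'][100:270,215:515]; cv2.imwrite('pics/w1z.png',cv2.resize(im,None,fx=2.6,fy=2.6,interpolation=cv2.INTER_CUBIC))
E
```

```text
stop top rect [507.4 -90.2] [ 10.3 108. ] 75.21561431884766 z 93.07812914622906
row top rect [array([521.1, -35.4]), array([123.5, 119.4]), np.float64(75.2)] z [90.7 91.9 92.5 93.2 97.3]
deck rect [array([505.7, -94.3]), array([260.1, 130. ]), np.float64(75.1)] z 12.47992257745318
table z 0.3360845333766065
row 150
row 190
225 [ 79 135 198] [530.1  56.   -1.1]
228 [ 79 134 198] [529.3  52.7  -0.4]
231 [106 163 214] [528.6  49.4  -0.1]
234 [157 219 241] [538.9  20.5  97.7]
237 [159 221 243] [538.3  18.3  97.3]
240 [161 224 245] [537.7  16.   97.2]
243 [157 222 244] [537.1  13.6  97.6]
246 [ 71 104 128] [536.2  11.9  94.7]
249 [112 168 210] [535.3  10.   92.6]
252 [110 169 209] [534.6   7.9  91.4]
255 [108 163 203] [534.1   5.4  92.1]
258 [111 167 208] [533.6   2.8  93.1]
261 [223 241 247] [532.7   0.7  91.4]
264 [244 251 252] [532.4  -2.   93.2]
267 [239 249 251] [531.6  -4.1  91.9]
270 [112 168 208] [531.   -6.5  91.9]
273 [103 157 196] [530.3  -8.8  91.2]
276 [106 160 198] [529.8 -11.3  91.9]
279 [108 164 203] [529.5 -13.9  93.8]
282 [43 66 85] [528.2 -15.7  89.7]
285 [ 24  28 114] 
[... 701 characters left out ...]
1]
342 [111 169 209] [516.5 -63.6  92.4]
345 [239 249 251] [515.8 -66.   91.8]
348 [245 252 253] [515.2 -68.4  91.7]
351 [230 245 248] [514.8 -70.8  92.8]
354 [108 166 205] [514.4 -73.1  94. ]
357 [105 160 198] [513.3 -75.6  91.4]
360 [106 161 200] [513.  -77.9  92.8]
363 [105 160 199] [512.4 -80.2  93.1]
366 [86 57 30] [506.3 -84.9  65.9]
369 [85 54 32] [509.9 -85.6  86.6]
372 [170 104  56] [510.6 -87.4  93.2]
375 [177 109  57] [510.  -89.8  92.8]
378 [174 108  58] [509.5 -92.1  93.5]
381 [152 100  61] [508.7 -94.6  92.5]
384 [166 228 248] [ 490.6 -107.7   11. ]
387 [165 229 248] [ 490.2 -110.5   12.6]
390 [166 228 248] [ 489.5 -113.4   13. ]
393 [168 230 248] [ 488.6 -116.5   12.3]
row 230
```

View pics/w1z.png

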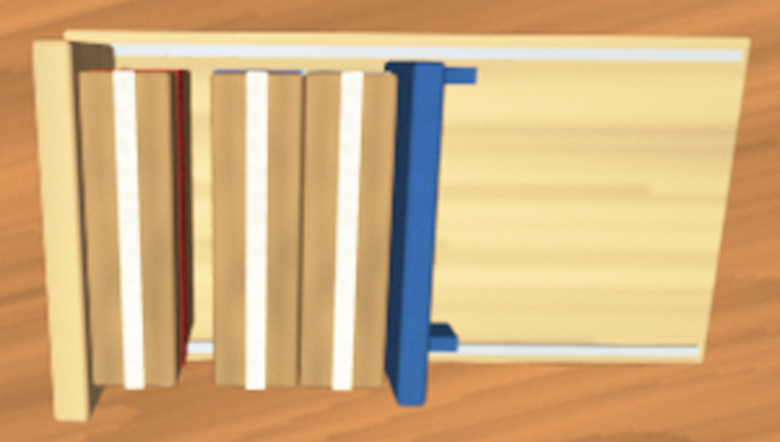

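```bash
python3 -c "
from h import *
plan([545,289,250],1)"
```

```text
t 2.12 pos [499.4 -39.8 264.7] rotvec(rad, tool) first [ 0.0004  0.0014 -0.2688] then shift mm in target frame [  51.3 -328.    14.7] in current frame [ -37.6 -329.8   14.6] F [ 0.4  0.1 -0.3] open 84.7
```

```bash
python3 -m pendant '[{"translation":[0,0,0],"rotation":[0,0,-0.09],"fingers":0.085},{"translation":[0,0,0],"rotation":[0,0,-0.09],"fingers":0.085},{"translation":[0,0,0],"rotation":[0,0,-0.089],"fingers":0.085},{"translation":[0.0057,-0.0364,0.001],"rotation":[0,0,0],"fingers":0.085},{"translation":[0.0057,-0.0364,0.001],"rotation":[0,0,0],"fingers":0.085},{"translation":[0.0057,-0.0364,0.001],"rotation":[0,0,0],"fingers":0.085},{"translation":[0.0057,-0.0364,0.001],"rotation":[0,0,0],"fingers":0.085},{"translation":[0.0057,-0.0364,0.001],"rotation":[0,0,0],"fingers":0.085}]'
python3 -m pendant '[{"translation":[0.0057,-0.0364,0.003],"rotation":[0,0,0],"fingers":0.085},{"translation":[0.0057,-0.0364,0.003],"rotation":[0,0,0],"fingers":0.085},{"translation":[0.0057,-0.0364,0.003],"rotation":[0,0,0],"fingers":0.085},{"translation":[0.0057,-0.0364,0.003],"rotation":[0,0,0],"fingers":0.085},{"translation":[0,0,0],"rotation":[0,0,0],"fingers":0.085},{"translation":[0,0,0],"rotation":[0,0,0],"fingers":0.085}]'
python3 - <<'E'
from h import *
np.set_printoptions(precision=2,suppress=True)
d=grab('wrist','w2');plan([562,289,124],1)
Q=pts(d);x,y,z=Q[...,0],Q[...,1],Q[...,2]
for lo,hi in ((135,155),(36,50)):
    m=(z>lo)&(z<hi)&(abs(y-289)<45)&(x>490)&(x<640); p=Q[m]
    print(len(p),[np.round(v,1) for v in cv2.minAreaRect(p[:,:2].astype(np.float32))],np.median(p[:,2]))
E
```

```text
t: 2.78
position: [525.0, 141.8, 260.7]
orientation: [1.0, 0.006, 0.0, 0.0]
force: [0.2, -0.1, -0.2]
opening: 85.0
t: 3.28
position: [545.6, 287.9, 247.1]
orientation: [1.0, 0.008, -0.001, 0.001]
force: [-0.3, -0.4, 0.3]
opening: 85.2
t 3.33 pos [545.8 286.9 247.9] rotvec(rad, tool) first [ 0.  0. -0.] then shift mm in target frame [ 16.2  -1.9 123.9] in current frame [ 16.3  -2.  123.9] F [ 0.1 -0.4  0.2] open 85.0
5646 [array([561.3, 289.2]), array([100.8,  23.8]), np.float64(1.7)] 145.28807747363078
2005 [array([557.6, 288.9]), array([109.7,  50. ]), np.float64(1.5)] 42.15889731077499
```

View pics/w2.png

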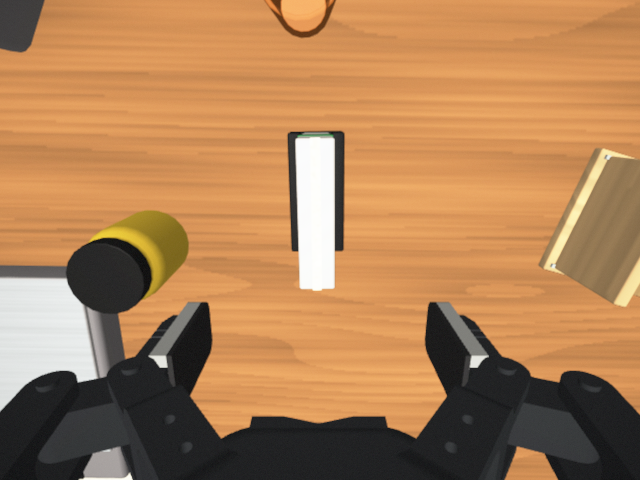

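The wrist view shows the carton's top from (315,135) to (317,290), and its centre comes out at (561.3, 289.2) with the top at z = 145. The jar at (110,270) is clear. I'll go down and grip.

```bash
python3 -m pendant '[{"translation":[0.0155,-0.0023,0.02],"rotation":[0,0,-0.01],"fingers":0.085},{"translation":[0,0,0.03],"rotation":[0,0,0],"fingers":0.085},{"translation":[0,0,0.03],"rotation":[0,0,0],"fingers":0.085},{"translation":[0,0,0.025],"rotation":[0,0,0],"fingers":0.085},{"translation":[0,0,0.0189],"rotation":[0,0,0],"fingers":0.085},{"translation":[0,0,0],"rotation":[0,0,0],"fingers":0.085},{"translation":[0,0,0],"rotation":[0,0,0],"fingers":0.085}]'
python3 -c "
from h import *
plan([561.3,289.2,124],1.6)"
python3 -m pendant '[{"translation":[0,0,0],"rotation":[0,0,0],"fingers":0.01},{"translation":[0,0,0],"rotation":[0,0,0],"fingers":0.01},{"translation":[0,0,0],"rotation":[0,0,0],"fingers":0.01},{"translation":[0,0,0],"rotation":[0,0,0],"fingers":0.01},{"translation":[0,0,0],"rotation":[0,0,0],"fingers":0.01},{"translation":[0,0,0],"rotation":[0,0,0],"fingers":0.01},{"translation":[0,0,0],"rotation":[0,0,0],"fingers":0.01},{"translation":[0,0,0],"rotation":[0,0,0],"fingers":0.01}]'
python3 -c "
from h import *
grab('wrist','w3')"
```

```text
t: 3.92
position: [561.0, 288.4, 124.2]
orientation: [1.0, 0.012, -0.001, 0.0]
force: [0.4, -0.3, 1.6]
opening: 85.0
t 3.92 pos [561.  288.4 124.2] rotvec(rad, tool) first [ 0.0009  0.0013 -0.0047] then shift mm in target frame [ 0.3 -0.8  0.2] in current frame [ 0.3 -0.8  0.2] F [ 0.4 -0.3  1.6] open 85.0
t: 4.58
position: [561.4, 290.7, 125.5]
orientation: [1.0, 0.013, 0.001, -0.0]
force: [0.9, -1.0, 5.1]
opening: 23.5
```

View pics/w3.png

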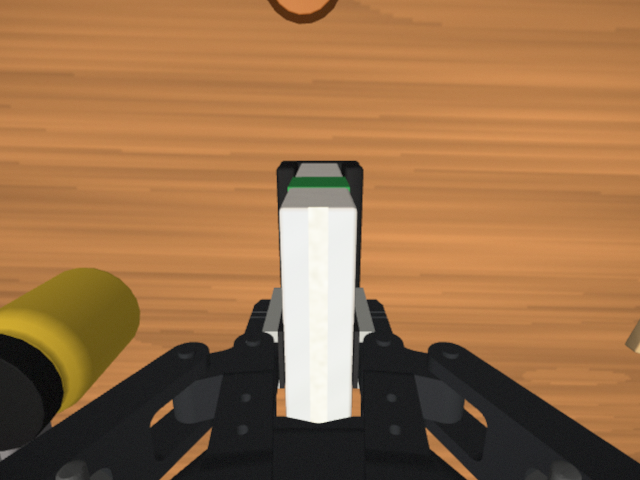

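```bash
python3 -m pendant '[{"translation":[0,0,-0.005],"rotation":[0,0,0],"fingers":0.01},{"translation":[0,0,-0.02],"rotation":[0,0,0],"fingers":0.01},{"translation":[0,0,-0.025],"rotation":[0,0,0],"fingers":0.01},{"translation":[0,0,-0.03],"rotation":[0,0,0],"fingers":0.01},{"translation":[0,0,-0.025],"rotation":[0,0,0],"fingers":0.01},{"translation":[0,0,-0.02],"rotation":[0,0,0],"fingers":0.01},{"translation":[0,0,0],"rotation":[0,0,0],"fingers":0.01}]'
python3 - <<'E'
from h import *
c=np.array([505.7,-94.3]); a=np.radians(14.85); ex=np.array([np.cos(a),-np.sin(a)]); ey=np.array([np.sin(a),np.cos(a)])
g=c+ey*76.3; print(g)
plan([*g,250],-14.85)
E
```

```text
t: 5.22
position: [561.8, 291.1, 254.5]
orientation: [1.0, 0.013, 0.003, -0.002]
force: [0.1, -0.4, -0.9]
opening: 23.2
[525.25487917 -20.54841222]
t 5.22 pos [561.8 291.1 254.5] rotvec(rad, tool) first [-0.0038 -0.0059  0.2852] then shift mm in target frame [ 44.5 310.7   4.5] in current frame [-44.7 310.6   3.3] F [ 0.1 -0.4 -0.9] open 23.2
```

```bash
python3 -m pendant '[{"translation":[0,0,0],"rotation":[-0.001,-0.002,0.095],"fingers":0.01},{"translation":[0,0,0],"rotation":[-0.001,-0.002,0.095],"fingers":0.01},{"translation":[0,0,0],"rotation":[-0.001,-0.002,0.095],"fingers":0.01},{"translation":[0.0045,0.020,0],"rotation":[0,0,0],"fingers":0.01},{"translation":[0.0045,0.034,0],"rotation":[0,0,0],"fingers":0.01},{"translation":[0.0045,0.034,0],"rotation":[0,0,0],"fingers":0.01},{"translation":[0.0045,0.034,0],"rotation":[0,0,0],"fingers":0.01},{"translation":[0.0045,0.034,0],"rotation":[0,0,0],"fingers":0.01}]'
python3 -m pendant '[{"translation":[0.0045,0.034,0],"rotation":[0,0,0],"fingers":0.01},{"translation":[0.0045,0.034,0],"rotation":[0,0,0],"fingers":0.01},{"translation":[0.0045,0.034,0],"rotation":[0,0,0],"fingers":0.01},{"translation":[0.0045,0.034,0],"rotation":[0,0,0],"fingers":0.01},{"translation":[0.004,0.0187,0],"rotation":[0,0,0],"fingers":0.01},{"translation":[0,0,0],"rotation":[0,0,0],"fingers":0.01},{"translation":[0,0,0],"rotation":[0,0,0],"fingers":0.01}]'
python3 - <<'E'
from h import *
plan([525.25,-20.55,250],-14.85)
grab('wrist','w4'); grab('scene','s4'); d=grab('top','t4')
print(read_state()['force'])
E
```

```text
t: 5.88
position: [541.7, 132.8, 247.0]
orientation: [0.992, -0.129, -0.005, 0.002]
force: [0.4, 0.5, -1.6]
opening: 23.1
t: 6.47
position: [523.8, -21.9, 248.1]
orientation: [0.991, -0.13, -0.005, 0.001]
force: [-0.4, -0.1, -2.9]
opening: 23.3
t 6.47 pos [523.8 -21.9 248.1] rotvec(rad, tool) first [ 0.0038  0.0087 -0.0022] then shift mm in target frame [ 1.  -1.7 -1.9] in current frame [ 1.  -1.7 -1.9] F [-0.4 -0.1 -2.9] open 23.3
[ 0.64171201  0.07377343 -1.82659374]
```

View pics/w4.png

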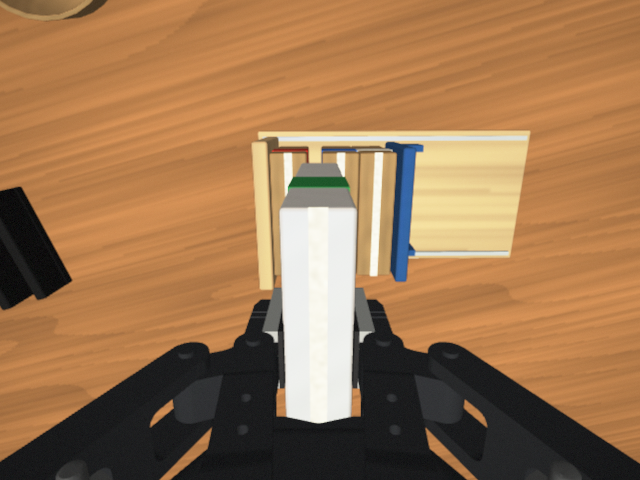

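View pics/s4.png

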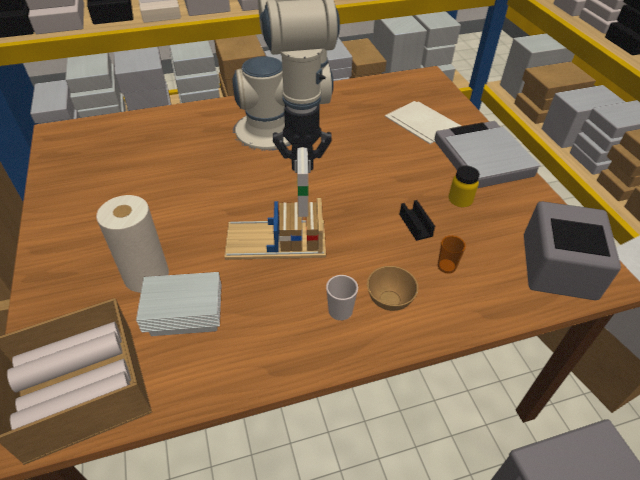

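The wrist view shows the carton's front bottom edge at (302-342,165) hanging above the gap, whose far end shows at (308-322,150). I'll measure the two relative to each other.

```bash
cat >> h.py <<'E'
C=np.array([505.7,-94.3]); A=np.radians(14.85); EX=np.array([np.cos(A),-np.sin(A)]); EY=np.array([np.sin(A),np.cos(A)])
def rk(P): 
    P=np.asarray(P); q=P[...,:2]-C; return np.stack([q@EX,q@EY,P[...,2]],-1)
E
python3 - <<'E'
from h import *
np.set_printoptions(precision=1,suppress=True)
d=load('w4');Q=rk(pts(d)); im=d['image']
for row,u0,u1 in ((153,248,425),(160,250,425),(168,280,360),(172,290,350),(205,270,365),(225,270,365)):
    print('row',row)
    L=[]
    last=None
    for u in range(u0,u1):
        q=Q[row,u]; 
        if last is not None and (np.abs(im[row,u].astype(int)-last[0]).sum()>60): L.append((u,q.round(1).tolist(),im[row,u].tolist()))
        last=(im[row,u].astype(int),)
    for l in L: print(l)
m=(Q[...,2]>100)&(abs(Q[...,1]-77)<16)&(Q[...,0]>30)&(Q[...,0]<56)&(np.arange(480)[:,None]<205)
p=Q[m]; print('front face',p.min(0),p.max(0),len(p))
top=(Q[...,2]>150)&(abs(Q[...,1]-77)<16)&(Q[...,0]>-60)&(np.arange(480)[:,None]<285)&(np.arange(480)[:,None]>212); p=Q[top]; print('top', np.median(p,0),np.percentile(p,[2,98],axis=0))
s=read_state(); print('tcp rk',rk(s['position']))
im=load('w4')['image'][120:300,240:430]; cv2.imwrite('pics/w4z.png',cv2.resize(im,None,fx=3.3,fy=3.3,interpolation=cv2.INTER_CUBIC))
E
```

```text
row 153
(252, [51.5, 122.4, 95.2], [117, 170, 212])
(253, [51.7, 121.3, 97.4], [141, 198, 231])
(266, [51.7, 111.8, 97.3], [125, 180, 218])
(267, [51.6, 111.2, 96.3], [94, 137, 170])
(268, [51.4, 110.7, 94.5], [59, 84, 103])
(270, [50.6, 110.3, 84.8], [72, 108, 138])
(283, [50.9, 100.0, 88.5], [132, 164, 189])
(284, [51.2, 98.9, 92.3], [192, 219, 227])
(291, [51.2, 93.7, 92.0], [184, 210, 223])
(292, [51.1, 93.0, 91.4], [104, 144, 174])
(308, [48.7, 81.6, 62.1], [88, 123, 161])
(309, [44.5, 81.7, 12.1], [142, 199, 229])
(321, [44.5, 70.2, 12.6], [129, 149, 170])
(322, [49.3, 70.1, 70.8], [105, 102, 113])
(323, [50.7, 69.6, 87.1], [76, 117, 151])
(336, [51.1, 59.9, 91.7], [118, 154, 182])
(337, [51.1, 59.1, 92.2], [188, 216, 225])
(338, [51.2, 58.4, 92.7], [222, 237, 241])
(345, [51.2, 53.3, 93.8], [137, 174, 199])
(346, [50.9, 52.2, 90.4], [82, 128, 164])
(361, [50.9, 40.9, 90.4], [80, 122, 158])
(374, [50.9, 31.0, 90.1], [143, 179, 203])
(375, [50.9, 30.4, 90.8], [220, 236, 241])
(383, [51.2, 24.9, 94.0], [138, 178, 206])
(384, [51.0, 23.8, 92.4], [85, 134, 172])
(396, [51.1, 14.9, 
[... 2325 characters left out ...]
09.6, 91.8], [99, 152, 192])
(355, [11.3, 44.5, 92.7], [104, 144, 172])
(357, [11.4, 43.0, 93.1], [73, 114, 146])
(359, [11.1, 41.3, 92.0], [94, 145, 186])
row 225
(271, [-4.0, 110.6, 95.3], [61, 88, 107])
(272, [-5.0, 110.2, 91.7], [73, 112, 144])
(273, [-4.9, 109.4, 92.3], [103, 157, 201])
(279, [-5.1, 104.7, 91.6], [147, 175, 196])
(280, [44.2, 85.9, 266.9], [207, 217, 222])
(356, [44.3, 62.6, 267.4], [153, 164, 174])
(357, [-5.2, 42.4, 91.9], [68, 93, 114])
(358, [-5.6, 41.5, 90.6], [78, 122, 157])
(359, [-4.9, 40.9, 93.1], [104, 158, 200])
front face [ 48.   61.2 137.2] [ 50.   86.  263.2] 2286
top [ 37.   74.2 267.6] [[ 25.1  62.8 266.2]
 [ 47.8  85.6 268.9]]
tcp rk [ -1.1  76.4 249.2]
```

View pics/w4z.png

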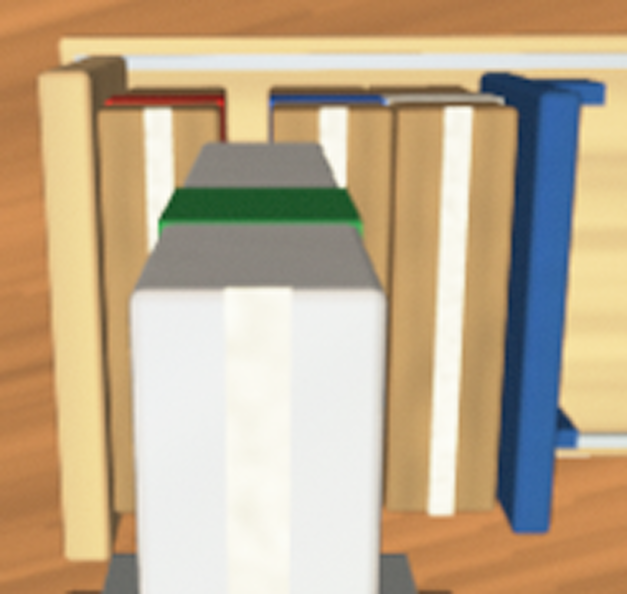

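```bash
cat >> h.py <<'E'
def foot(off=116.):
    s=read_state(); Rc=R.from_quat(s['orientation']); p=s['position']
    fa=p+Rc.apply([0,12,off]); fb=p+Rc.apply([0,-12,off])
    z=Rc.apply([0,0,1]); x=Rc.apply([1,0,0])
    ez=np.array([*EY,0]); lean=np.degrees(np.arctan2(z@ez,-z[2]))
    print('t',round(s['t'],2),'TCP rk',np.round(rk(p),1),'footA',np.round(rk(fa),1),'footB',np.round(rk(fb),1),'lean',round(lean,2),'yaw',round(np.degrees(np.arctan2(x[1],x[0])),2),'xpitch',round(np.degrees(x[2]),2),'F rk',np.round([s['force'][:2]@EX,s['force'][:2]@EY,s['force'][2]],1),'open',round(s['opening'],1))
def goto(y,z,x=0.,lean=0.):
    q=C+x*EX+y*EY; plan([q[0],q[1],z],-14.85,lean)
E
python3 -c "
from h import *
foot(); goto(46.1,225,0.4,20)"
```

```text
t 6.62 TCP rk [ -1.1  76.4 249.2] footA [ -1.9  64.  133.3] footB [ -1.9  88.  133.2] lean -0.2 yaw -14.78 xpitch -0.41 F rk [ 0.6  0.2 -1.8] open 23.3
t 6.62 pos [524.2 -20.2 249.2] rotvec(rad, tool) first [ 3.526e-01  7.400e-03 -1.000e-04] then shift mm in target frame [ 1.5 36.7 12.4] in current frame [ 1.6 30.2 24.3] F [ 0.6  0.1 -1.8] open 23.3
```

```bash
python3 -m pendant '[{"translation":[0,0,0],"rotation":[0.1,0.002,0],"fingers":0.01},{"translation":[0,0,0],"rotation":[0.115,0.0025,0],"fingers":0.01},{"translation":[0,0,0],"rotation":[0.1,0.002,0],"fingers":0.01},{"translation":[0.0005,0.012,0.004],"rotation":[0.037,0,0],"fingers":0.01},{"translation":[0.0005,0.0125,0.004],"rotation":[0,0,0],"fingers":0.01},{"translation":[0.0005,0.0122,0.0044],"rotation":[0,0,0],"fingers":0.01},{"translation":[0,0,0],"rotation":[0,0,0],"fingers":0.01},{"translation":[0,0,0],"rotation":[0,0,0],"fingers":0.01}]'
python3 - <<'E'
from h import *
np.set_printoptions(precision=1,suppress=True)
foot(); d=grab('wrist','w5')
goto(46.1,205,0.4,20)
im=d['image'][100:330,200:460]; cv2.imwrite('pics/w5z.png',cv2.resize(im,None,fx=2.6,fy=2.6,interpolation=cv2.INTER_CUBIC))
E
```

```text
t: 7.28
position: [517.9, -50.6, 225.7]
orientation: [0.977, -0.128, 0.022, -0.172]
force: [-0.0, 1.0, -1.8]
opening: 23.1
t 7.28 TCP rk [  0.6  45.3 225.7] footA [  0.5  73.6 112.5] footB [  0.5  96.1 120.7] lean 19.92 yaw -14.88 xpitch -0.05 F rk [-0.3  0.9 -1.8] open 23.1
t 7.33 pos [518.2 -50.3 226.5] rotvec(rad, tool) first [ 0. -0.  0.] then shift mm in target frame [-0.4  7.  20.3] in current frame [-0.4  7.  20.4] F [-0.1  0.2 -1.3] open 23.0
```

View pics/w5z.png

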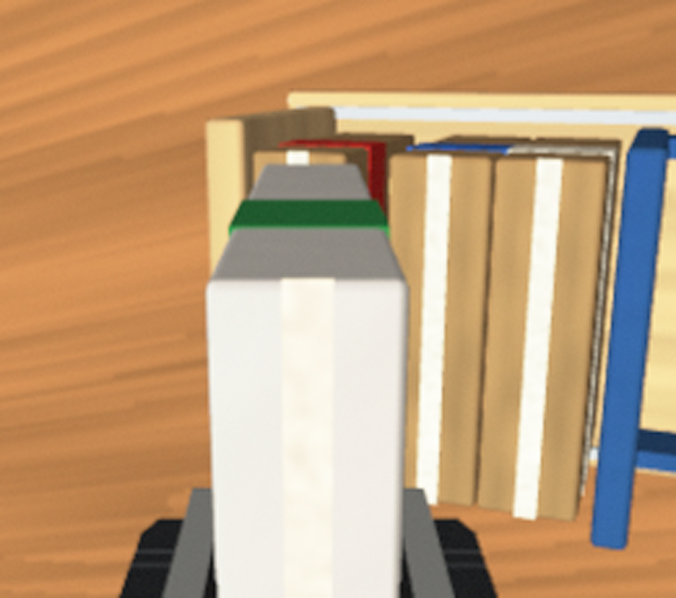

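Run:
```python
from h import *
np.set_printoptions(precision=1,suppress=True)
d=load('w5');Q=rk(pts(d)); im=d['image']
for row in (160,164,167,170,180):
    print('row',row)
    for u in range(296,356):
        if u<306 or u>328: print(u,Q[row,u],im[row,u]) if row in(160,167,170) and (u%2==0 or u>332) else None
```

```text
row 160
296 [ 49.5 110.5  92. ] [ 64  93 116]
298 [ 49.6 109.1  91.6] [107 163 205]
300 [ 49.7 107.2  92.2] [108 167 207]
302 [ 49.7 105.8  91.9] [108 166 205]
304 [ 49.8 103.9  92.7] [106 163 205]
330 [50.4 84.3 91.9] [106 162 206]
332 [50.4 82.8 91.8] [ 80 124 160]
333 [50.3 82.5 90.5] [ 56  86 111]
334 [50.2 82.2 88.9] [45 70 91]
335 [50.  82.  87.2] [48 73 95]
336 [49.9 81.7 85.6] [45 70 92]
337 [49.7 81.7 83.2] [46 71 92]
338 [49.3 82.3 78.9] [49 72 94]
339 [49.2 81.7 78. ] [46 71 93]
340 [48.9 81.9 75. ] [47 72 92]
341 [48.8 81.7 72.8] [ 39  58 135]
342 [48.5 81.8 70. ] [ 29  34 161]
343 [48.3 81.7 67.5] [ 15  17 105]
344 [48.1 81.6 65.1] [ 17  19 106]
345 [47.8 81.7 61.8] [ 22  23 107]
346 [47.5 81.7 58.7] [ 12  18 106]
347 [47.3 81.6 56.4] [ 20  26 104]
348 [47.1 81.4 54. ] [35 53 97]
349 [46.8 81.4 51. ] [ 53  78 103]
350 [46.5 81.6 47. ] [ 71 109 142]
351 [50.7 69.1 90.8] [ 92 142 182]
352 [50.8 68.2 91.7] [ 97 149 190]
353 [51.  67.1 93. ] [ 93 145 187]
354 [50.9 66.6 92.1] [ 92 144 185]
355 [50.8 66.3 90.5] [ 92 143 183]
row 164
row 167
296 [ 44.4 110.7  91.8] [ 62  89 10
[... 1452 characters left out ...]
2.1] [126 133 138]
337 [ 51.   60.9 151.1] [127 133 139]
338 [ 50.9  60.5 150.5] [122 130 135]
339 [ 50.7  60.4 149. ] [110 118 123]
340 [ 50.5  60.5 146.6] [ 78  92 104]
341 [41.2 81.8 72.1] [ 37  57 116]
342 [41.1 81.3 71.1] [ 25  29 134]
343 [40.5 81.8 66.4] [ 19  23 108]
344 [40.2 81.8 63.8] [ 17  17 107]
345 [39.9 81.7 61.3] [ 16  15 105]
346 [39.7 81.4 59.4] [ 20  21 109]
347 [39.4 81.3 56.7] [ 27  34 105]
348 [38.8 82.  51. ] [36 55 94]
349 [38.6 81.7 49.3] [ 84 130 160]
350 [44.  69.3 92.3] [114 178 219]
351 [43.8 68.9 91.2] [110 169 210]
352 [44.1 67.6 93.3] [109 168 209]
353 [44.  67.2 91.8] [108 167 207]
354 [44.  66.6 91.7] [107 165 204]
355 [44.  65.9 91.6] [107 165 204]
row 180
```

```bash
python3 -c "
from h import *
foot(); goto(44,206,0,20); goto(44,201,0,20)"
```

```text
t 7.33 TCP rk [  0.8  45.7 226.5] footA [  0.8  74.  113.4] footB [  0.8  96.5 121.5] lean 19.94 yaw -14.85 xpitch 0.03 F rk [-0.1  0.2 -1.3] open 23.0
t 7.33 pos [518.2 -50.3 226.5] rotvec(rad, tool) first [ 0.0011 -0.0005  0.0002] then shift mm in target frame [-0.8  8.6 18.7] in current frame [-0.8  8.6 18.7] F [-0.1  0.2 -1.3] open 23.0
t 7.33 pos [518.2 -50.3 226.5] rotvec(rad, tool) first [ 0.0011 -0.0005  0.0002] then shift mm in target frame [-0.8 10.3 23.4] in current frame [-0.8 10.3 23.4] F [-0.1  0.2 -1.3] open 23.0
```

```bash
python3 -m pendant '[{"translation":[-0.0005,0.0045,0.0095],"rotation":[0,0,0],"fingers":0.01},{"translation":[-0.0003,0.0041,0.0092],"rotation":[0,0,0],"fingers":0.01},{"translation":[0,0.0007,0.0019],"rotation":[0,0,0],"fingers":0.01},{"translation":[0,0.0007,0.0019],"rotation":[0,0,0],"fingers":0.01},{"translation":[0,0,0],"rotation":[0,0,0],"fingers":0.01}]'
python3 - <<'E'
from h import *
foot(); d=grab('wrist','w6')
foot()
im=d['image'][100:330,200:460]; cv2.imwrite('pics/w6z.png',cv2.resize(im,None,fx=2.6,fy=2.6,interpolation=cv2.INTER_CUBIC))
E
```

```text
t: 7.75
position: [516.6, -52.1, 201.3]
orientation: [0.977, -0.127, 0.022, -0.172]
force: [0.7, 0.4, -2.7]
opening: 23.1
t 7.75 TCP rk [ -0.3  43.6 201.3] footA [-0.3 72.  88.2] footB [-0.3 94.5 96.4] lean 19.97 yaw -14.87 xpitch -0.01 F rk [ 0.6  0.5 -2.7] open 23.1
t 7.8 TCP rk [-2.000e-01  4.340e+01  2.017e+02] footA [-0.1 71.8 88.6] footB [-0.1 94.3 96.8] lean 19.96 yaw -14.89 xpitch 0.02 F rk [-0.1  0.8 -2.1] open 23.4
```

View pics/w6z.png

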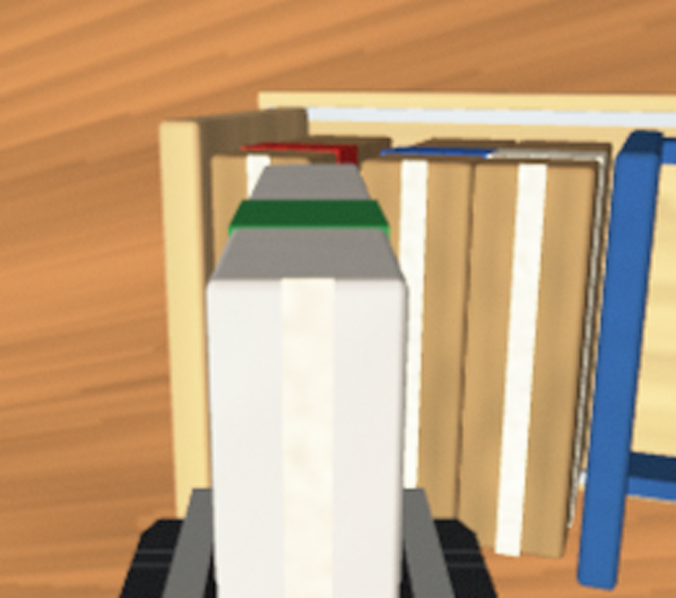

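The foot edge is now about 3.5 mm into the gap with no contact force. I'll spread gently towards -y while easing down, and watch the force.

```bash
python3 -m pendant '[{"translation":[0,0.001,0],"rotation":[0,0,0],"fingers":0.01},{"translation":[0,0.001,0],"rotation":[0,0,0],"fingers":0.01},{"translation":[0,0.001,0],"rotation":[0,0,0],"fingers":0.01},{"translation":[0,0.001,0],"rotation":[0,0,0],"fingers":0.01},{"translation":[0,0,0],"rotation":[0,0,0],"fingers":0.01}]'
python3 -c "
from h import *
foot()"
python3 -m pendant '[{"translation":[0,0.001,0],"rotation":[0,0,0],"fingers":0.01},{"translation":[0,0.001,0],"rotation":[0,0,0],"fingers":0.01},{"translation":[0,0.001,0],"rotation":[0,0,0],"fingers":0.01},{"translation":[0,0,0],"rotation":[0,0,0],"fingers":0.01}]'
python3 - <<'E'
from h import *
foot(); d=grab('wrist','w7')
im=d['image'][100:330,200:460]; cv2.imwrite('pics/w7z.png',cv2.resize(im,None,fx=2.6,fy=2.6,interpolation=cv2.INTER_CUBIC))
E
```

```text
t: 8.22
position: [516.2, -55.9, 201.3]
orientation: [0.976, -0.128, 0.024, -0.172]
force: [0.9, 1.9, 0.6]
opening: 23.1
t 8.22 TCP rk [  0.3  39.8 201.3] footA [ 0.5 68.2 88.2] footB [ 0.5 90.7 96.4] lean 20.02 yaw -14.9 xpitch 0.12 F rk [0.4 2.1 0.6] open 23.1
t: 8.55
position: [515.3, -58.9, 200.0]
orientation: [0.977, -0.128, 0.023, -0.172]
force: [1.4, 3.3, 2.6]
opening: 23.2
t 8.55 TCP rk [  0.2  36.7 200. ] footA [ 0.5 65.  86.9] footB [ 0.5 87.5 95.1] lean 19.97 yaw -14.91 xpitch 0.11 F rk [0.5 3.6 2.6] open 23.2
```

View pics/w7z.png

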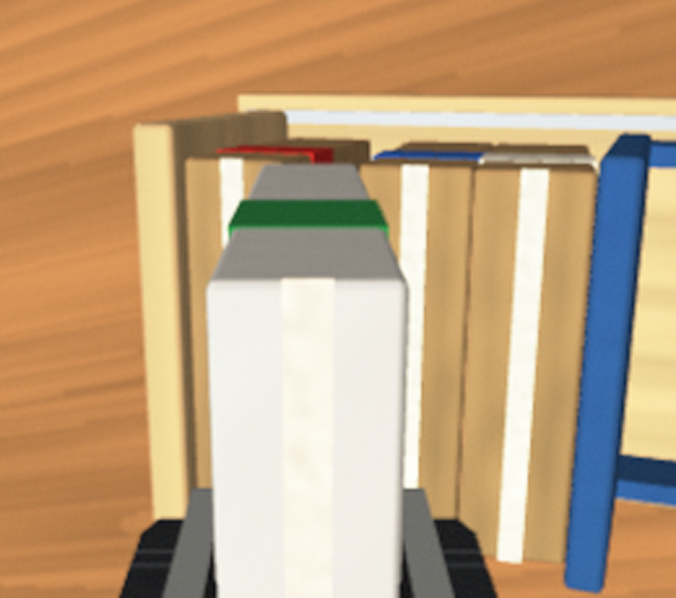

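Blue and kraft have moved to the stop at about 3.6 N, leaning slightly, so I'll continue.

```bash
python3 -m pendant '[{"translation":[0,0.001,0],"rotation":[0,0,0],"fingers":0.01},{"translation":[0,0.001,0],"rotation":[0,0,0],"fingers":0.01},{"translation":[0,0.001,0],"rotation":[0,0,0],"fingers":0.01},{"translation":[0,0,0],"rotation":[0,0,0],"fingers":0.01}]'
python3 -c "
from h import *
foot()"
python3 -m pendant '[{"translation":[0,0.001,0],"rotation":[0,0,0],"fingers":0.01},{"translation":[0,0.001,0],"rotation":[0,0,0],"fingers":0.01},{"translation":[0,0.001,0],"rotation":[0,0,0],"fingers":0.01},{"translation":[0,0,0],"rotation":[0,0,0],"fingers":0.01}]'
python3 - <<'E'
from h import *
foot(); d=grab('wrist','w8')
im=d['image'][100:330,200:460]; cv2.imwrite('pics/w8z.png',cv2.resize(im,None,fx=2.6,fy=2.6,interpolation=cv2.INTER_CUBIC))
E
```

```text
t: 8.93
position: [514.3, -62.0, 198.2]
orientation: [0.977, -0.128, 0.023, -0.171]
force: [1.3, 2.8, 2.4]
opening: 23.5
t 8.93 TCP rk [  0.   33.4 198.2] footA [ 0.1 61.7 85.1] footB [ 0.1 84.3 93.3] lean 19.92 yaw -14.93 xpitch 0.03 F rk [0.5 3.  2.4] open 23.5
t: 9.27
position: [513.5, -64.5, 197.4]
orientation: [0.977, -0.128, 0.023, -0.172]
force: [0.7, 3.1, 3.6]
opening: 23.3
t 9.27 TCP rk [ -0.   30.8 197.4] footA [ 0.1 59.1 84.2] footB [ 0.1 81.7 92.4] lean 19.95 yaw -14.92 xpitch 0.03 F rk [-0.1  3.1  3.6] open 23.3
```

View pics/w8z.png

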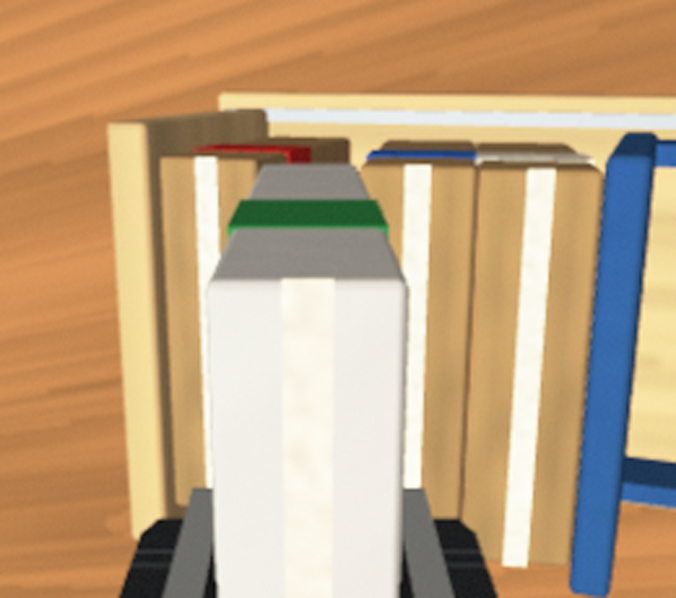

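```bash
python3 -m pendant '[{"translation":[0,0.0011,0.0002],"rotation":[0,0,0],"fingers":0.01},{"translation":[0,0.0011,0.0003],"rotation":[0,0,0],"fingers":0.01},{"translation":[0,0,0],"rotation":[0,0,0],"fingers":0.01},{"translation":[0,-0.005,0.0006],"rotation":[-0.0436,0,0],"fingers":0.01},{"translation":[0,-0.005,0.0006],"rotation":[-0.0436,0,0],"fingers":0.01},{"translation":[0,-0.005,0.0006],"rotation":[-0.0436,0,0],"fingers":0.01},{"translation":[0,0,0],"rotation":[0,0,0],"fingers":0.01}]'
python3 - <<'E'
from h import *
foot(); d=grab('wrist','w9')
im=d['image'][100:330,200:460]; cv2.imwrite('pics/w9z.png',cv2.resize(im,None,fx=2.6,fy=2.6,interpolation=cv2.INTER_CUBIC))
E
```

```text
t: 9.9
position: [516.9, -51.5, 198.5]
orientation: [0.986, -0.128, 0.014, -0.106]
force: [-0.9, 0.6, -1.5]
opening: 23.3
t 9.9 TCP rk [ -0.2  44.2 198.5] footA [-0.2 57.1 82.6] footB [-0.2 80.5 87.6] lean 12.24 yaw -14.84 xpitch 0.02 F rk [-1.   0.4 -1.5] open 23.3
```

View pics/w9z.png

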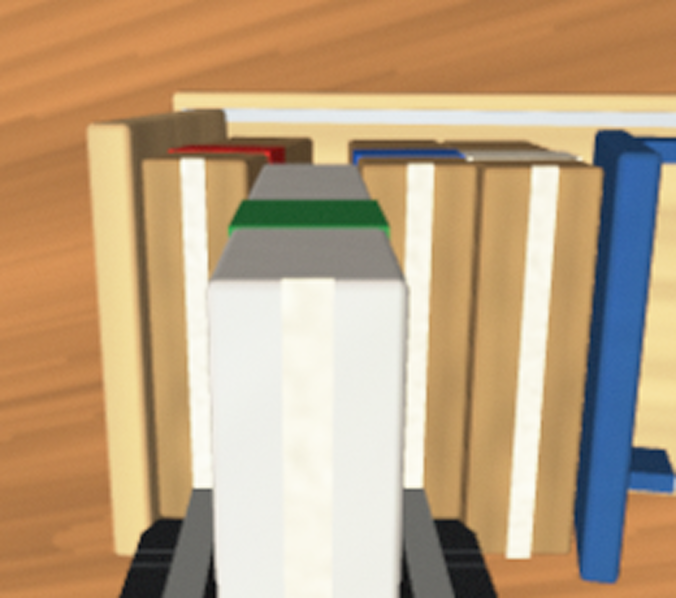

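```bash
python3 -m pendant '[{"translation":[0,-0.0049,0.0006],"rotation":[-0.0427,0,0],"fingers":0.01},{"translation":[0,-0.0049,0.0006],"rotation":[-0.0427,0,0],"fingers":0.01},{"translation":[0,-0.0049,0.0006],"rotation":[-0.0427,0,0],"fingers":0.01},{"translation":[0,0,0],"rotation":[0,0,0],"fingers":0.01}]'
python3 -c "
from h import *
foot()"
python3 -m pendant '[{"translation":[0,-0.0049,0.0006],"rotation":[-0.0427,0,0],"fingers":0.01},{"translation":[0,-0.0049,0.0006],"rotation":[-0.0427,0,0],"fingers":0.01},{"translation":[0,0,0],"rotation":[0,0,0],"fingers":0.01},{"translation":[0,0,0],"rotation":[0,0,0],"fingers":0.01}]'
python3 - <<'E'
from h import *
foot(); d=grab('wrist','w10')
goto(68.7,199,0,0)
im=d['image'][100:330,200:460]; cv2.imwrite('pics/w10z.png',cv2.resize(im,None,fx=2.6,fy=2.6,interpolation=cv2.INTER_CUBIC))
d=grab('scene','s10')
im=d['image'][160:270,215:345]; cv2.imwrite('pics/s10z.png',cv2.resize(im,None,fx=4,fy=4,interpolation=cv2.INTER_CUBIC))
E
```

```text
t: 10.28
position: [520.5, -37.2, 198.7]
orientation: [0.991, -0.129, 0.005, -0.043]
force: [0.0, 0.6, -1.5]
opening: 22.8
t 10.28 TCP rk [ -0.3  59.  198.7] footA [-0.4 57.2 82.1] footB [-0.4 81.1 84.2] lean 5.02 yaw -14.85 xpitch -0.06 F rk [-0.1  0.6 -1.5] open 22.8
t: 10.62
position: [523.0, -28.4, 198.4]
orientation: [0.992, -0.129, -0.0, -0.002]
force: [-0.9, -0.4, -1.9]
opening: 22.9
t 10.62 TCP rk [ -0.2  68.2 198.4] footA [-0.3 56.7 82.3] footB [-0.3 80.7 82.5] lean 0.28 yaw -14.88 xpitch -0.05 F rk [-0.8 -0.7 -1.9] open 22.9
t 10.67 pos [523.  -28.7 198.6] rotvec(rad, tool) first [-0.005   0.0006 -0.0013] then shift mm in target frame [ 0.1 -0.9 -0.4] in current frame [ 0.1 -0.9 -0.4] F [ 0.3  0.  -2.9] open 23.3
```

View pics/w10z.png

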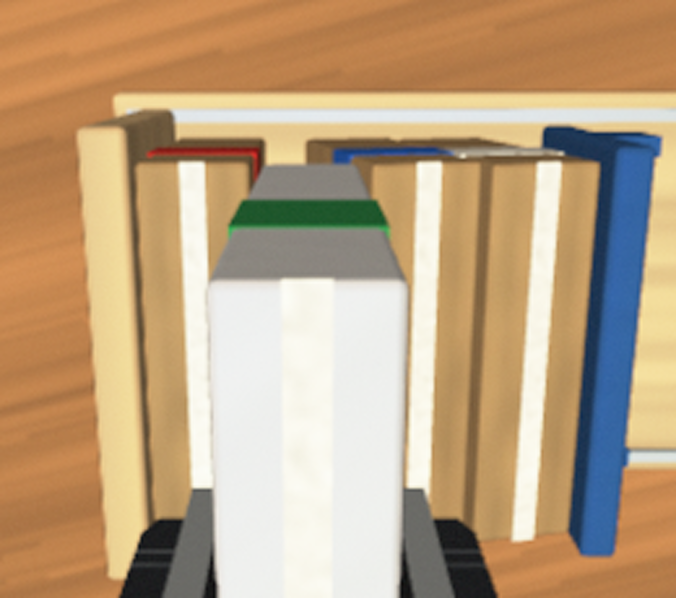

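View pics/s10z.png

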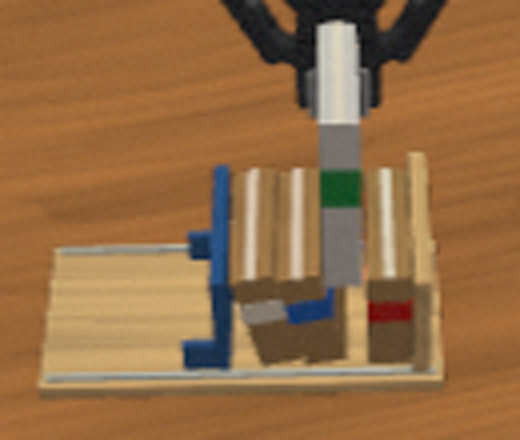

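Blue and kraft lean about 10° with their feet lagging, supported by the stop, and the white carton stands upright about 10 mm deep and clear of red. I'll go down in gentle steps.

```bash
python3 -m pendant '[{"translation":[0,0,0.002],"rotation":[-0.0045,0,0],"fingers":0.01},{"translation":[0,0,0.002],"rotation":[0,0,0],"fingers":0.01},{"translation":[0,0,0.002],"rotation":[0,0,0],"fingers":0.01},{"translation":[0,0,0.002],"rotation":[0,0,0],"fingers":0.01},{"translation":[0,0,0.002],"rotation":[0,0,0],"fingers":0.01},{"translation":[0,0,0.002],"rotation":[0,0,0],"fingers":0.01}]'
python3 -c "
from h import *
foot()"
python3 -m pendant '[{"translation":[0,0,0.002],"rotation":[0,0,0],"fingers":0.01},{"translation":[0,0,0.002],"rotation":[0,0,0],"fingers":0.01},{"translation":[0,0,0.002],"rotation":[0,0,0],"fingers":0.01},{"translation":[0,0,0.002],"rotation":[0,0,0],"fingers":0.01},{"translation":[0,0,0.002],"rotation":[0,0,0],"fingers":0.01},{"translation":[0,0,0.002],"rotation":[0,0,0],"fingers":0.01}]'
python3 - <<'E'
from h import *
foot(); 
d=grab('scene','s11')
im=d['image'][160:270,215:345]; cv2.imwrite('pics/s11z.png',cv2.resize(im,None,fx=4,fy=4,interpolation=cv2.INTER_CUBIC))
E
```

```text
t: 11.22
position: [523.6, -27.6, 187.7]
orientation: [0.992, -0.13, 0.001, -0.0]
force: [1.4, 3.2, 2.2]
opening: 23.1
t 11.22 TCP rk [  0.2  69.1 187.7] footA [ 0.4 57.2 71.7] footB [ 0.5 81.2 71.7] lean 0.05 yaw -14.88 xpitch 0.11 F rk [0.5 3.4 2.2] open 23.1
t: 11.72
position: [524.6, -26.2, 177.7]
orientation: [0.992, -0.129, 0.003, -0.002]
force: [-0.3, 8.3, 14.7]
opening: 23.2
t 11.72 TCP rk [  0.8  70.6 177.7] footA [ 1.4 59.1 61.6] footB [ 1.4 83.1 61.7] lean 0.23 yaw -14.81 xpitch 0.29 F rk [-2.4  8.  14.7] open 23.2
```

View pics/s11z.png

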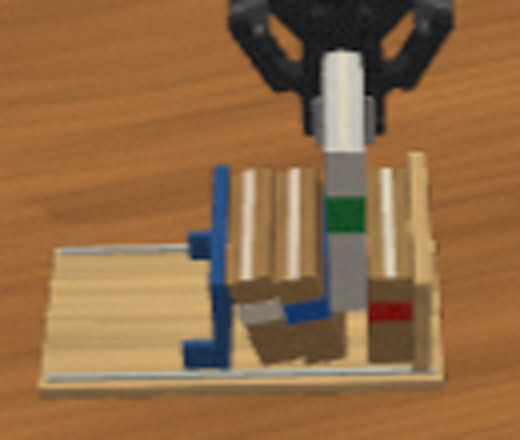

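The force is rising to 15 N as the leaning blue carton wedges. I'll ease up and spread sideways at this lower contact height so the feet follow.

```bash
python3 -m pendant '[{"translation":[0,0,-0.002],"rotation":[0,0,0],"fingers":0.01},{"translation":[0,0,-0.001],"rotation":[0,0,0],"fingers":0.01},{"translation":[0,0.001,0],"rotation":[0,0,0],"fingers":0.01},{"translation":[0,0.0012,0],"rotation":[0,0,0],"fingers":0.01},{"translation":[0,0.0012,0],"rotation":[0,0,0],"fingers":0.01},{"translation":[0,0.0012,0],"rotation":[0,0,0],"fingers":0.01},{"translation":[0,0.001,0],"rotation":[0,0,0],"fingers":0.01}]'
python3 - <<'E'
from h import *
foot(); 
d=grab('scene','s12')
im=d['image'][160:270,215:345]; cv2.imwrite('pics/s12z.png',cv2.resize(im,None,fx=4,fy=4,interpolation=cv2.INTER_CUBIC))
E
```

```text
t: 12.35
position: [521.9, -33.5, 178.2]
orientation: [0.992, -0.13, 0.0, 0.0]
force: [2.4, 4.3, -0.3]
opening: 23.3
t 12.35 TCP rk [1.000e-01 6.290e+01 1.782e+02] footA [ 0.2 50.9 62.2] footB [ 0.2 74.9 62.2] lean -0.02 yaw -14.91 xpitch 0.05 F rk [ 1.2  4.8 -0.3] open 23.3
```

View pics/s12z.png

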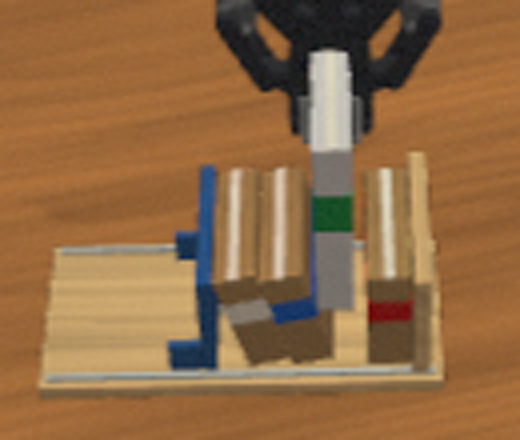

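```bash
python3 -m pendant '[{"translation":[0,-0.0027,0],"rotation":[0,0,0],"fingers":0.01},{"translation":[0,-0.0028,0],"rotation":[0,0,0],"fingers":0.01},{"translation":[0,0,0.005],"rotation":[0,0,0],"fingers":0.01},{"translation":[0,0,0.005],"rotation":[0,0,0],"fingers":0.01},{"translation":[0,0,0.004],"rotation":[0,0,0],"fingers":0.01},{"translation":[0,0,0.003],"rotation":[0,0,0],"fingers":0.01},{"translation":[0,0,0],"rotation":[0,0,0],"fingers":0.01}]'
python3 - <<'E'
from h import *
foot(); 
d=grab('scene','s13')
im=d['image'][160:270,215:345]; cv2.imwrite('pics/s13z.png',cv2.resize(im,None,fx=4,fy=4,interpolation=cv2.INTER_CUBIC))
E
```

```text
t: 12.98
position: [522.9, -28.2, 160.1]
orientation: [0.992, -0.13, -0.0, 0.0]
force: [1.1, 0.4, -2.1]
opening: 23.3
t 12.98 TCP rk [ -0.3  68.3 160.1] footA [-0.5 56.1 44.1] footB [-0.4 80.1 44. ] lean -0.06 yaw -14.92 xpitch -0.05 F rk [ 0.9  0.7 -2.1] open 23.3
```

View pics/s13z.png

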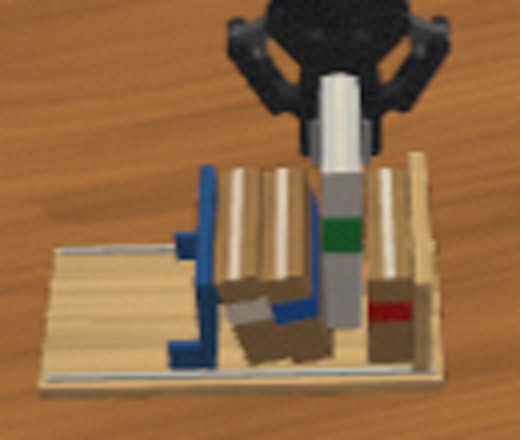

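```bash
python3 -m pendant '[{"translation":[0,0.0015,0.001],"rotation":[0,0,0],"fingers":0.01},{"translation":[0,0.0015,0.001],"rotation":[0,0,0],"fingers":0.01},{"translation":[0,0.0015,0],"rotation":[0,0,0],"fingers":0.01},{"translation":[0,0.0015,0],"rotation":[0,0,0],"fingers":0.01},{"translation":[0,0,0],"rotation":[0,0,0],"fingers":0.01}]'
python3 -c "
from h import *
foot()"
python3 -m pendant '[{"translation":[0,-0.0025,0],"rotation":[0,0,0],"fingers":0.01},{"translation":[0,-0.0025,0],"rotation":[0,0,0],"fingers":0.01},{"translation":[0,0,0.005],"rotation":[0,0,0],"fingers":0.01},{"translation":[0,0,0.005],"rotation":[0,0,0],"fingers":0.01},{"translation":[0,0,0.003],"rotation":[0,0,0],"fingers":0.01},{"translation":[0,0,0],"rotation":[0,0,0],"fingers":0.01}]'
python3 - <<'E'
from h import *
foot(); 
d=grab('scene','s14')
im=d['image'][160:270,215:345]; cv2.imwrite('pics/s14z.png',cv2.resize(im,None,fx=4,fy=4,interpolation=cv2.INTER_CUBIC))
E
```

```text
t: 13.45
position: [522.3, -32.7, 160.5]
orientation: [0.992, -0.129, 0.001, -0.001]
force: [-0.9, 6.6, 2.1]
opening: 23.1
t 13.45 TCP rk [  0.2  63.8 160.5] footA [ 0.5 52.2 44.5] footB [ 0.5 76.2 44.5] lean 0.17 yaw -14.85 xpitch 0.13 F rk [-2.5  6.2  2.1] open 23.1
t: 13.95
position: [522.8, -29.0, 145.1]
orientation: [0.992, -0.13, -0.0, 0.0]
force: [0.6, 1.7, -2.3]
opening: 23.3
t 13.95 TCP rk [ -0.2  67.5 145.1] footA [-0.2 55.4 29.1] footB [-0.2 79.4 29.1] lean -0.05 yaw -14.89 xpitch -0.01 F rk [ 0.2  1.8 -2.3] open 23.3
```

View pics/s14z.png

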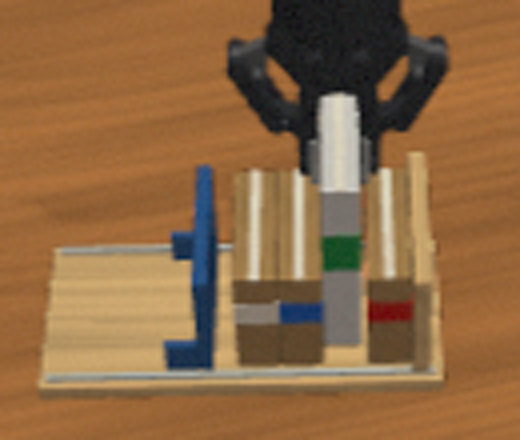

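Pushing low stood blue and kraft upright again. I'll lower to the deck.

```bash
python3 -m pendant '[{"translation":[0,-0.0008,0.003],"rotation":[0,0,0],"fingers":0.01},{"translation":[0,0,0.004],"rotation":[0,0,0],"fingers":0.01},{"translation":[0,0,0.004],"rotation":[0,0,0],"fingers":0.01},{"translation":[0,0,0.003],"rotation":[0,0,0],"fingers":0.01},{"translation":[0,0,0.001],"rotation":[0,0,0],"fingers":0.01},{"translation":[0,0,0],"rotation":[0,0,0],"fingers":0.01}]'
python3 -c "
from h import *
foot()"
python3 -m pendant '[{"translation":[0,0,0.001],"rotation":[0,0,0],"fingers":0.01},{"translation":[0,0,0.001],"rotation":[0,0,0],"fingers":0.01},{"translation":[0,0,0],"rotation":[0,0,0],"fingers":0.01}]'
python3 -c "
from h import *
foot()"
```

```text
t: 14.5
position: [523.0, -28.5, 130.7]
orientation: [0.992, -0.13, -0.0, 0.0]
force: [0.4, 0.4, -2.8]
opening: 23.4
t 14.5 TCP rk [ -0.2  68.  130.7] footA [-0.2 55.9 14.7] footB [-0.2 79.9 14.6] lean -0.06 yaw -14.92 xpitch -0.01 F rk [ 0.3  0.5 -2.8] open 23.4
t: 14.75
position: [523.3, -28.4, 129.3]
orientation: [0.992, -0.13, 0.0, 0.0]
force: [-0.6, 0.6, -1.5]
opening: 23.5
t 14.75 TCP rk [  0.2  68.2 129.3] footA [ 0.3 56.1 13.3] footB [ 0.3 80.1 13.3] lean -0.04 yaw -14.91 xpitch 0.06 F rk [-0.7  0.4 -1.5] open 23.5
```

```bash
python3 -m pendant '[{"translation":[0,0,0.0007],"rotation":[0,0,0],"fingers":0.01},{"translation":[0,0,0.0007],"rotation":[0,0,0],"fingers":0.01},{"translation":[0,0,0],"rotation":[0,0,0],"fingers":0.01},{"translation":[0,0,0],"rotation":[0,0,0],"fingers":0.01}]'
python3 -m pendant '[{"translation":[0,0,0.0007],"rotation":[0,0,0],"fingers":0.01},{"translation":[0,0,0.0007],"rotation":[0,0,0],"fingers":0.01},{"translation":[0,0,0],"rotation":[0,0,0],"fingers":0.01}]'
python3 -c "
from h import *
foot()"
```

```text
t: 15.08
position: [523.3, -28.4, 127.9]
orientation: [0.992, -0.13, 0.0, 0.0]
force: [0.3, -0.7, -1.7]
opening: 23.4
t: 15.33
position: [523.5, -28.4, 127.5]
orientation: [0.992, -0.13, 0.001, 0.0]
force: [-2.0, -0.5, 2.8]
opening: 23.5
t 15.33 TCP rk [  0.3  68.2 127.5] footA [ 0.5 56.2 11.5] footB [ 0.5 80.2 11.4] lean -0.03 yaw -14.91 xpitch 0.11 F rk [-1.8 -1.   2.8] open 23.5
```

```bash
python3 -m pendant '[{"translation":[0,0,0],"rotation":[0,0,0],"fingers":0.05},{"translation":[0,0,0],"rotation":[0,0,0],"fingers":0.05},{"translation":[0,0,0],"rotation":[0,0,0],"fingers":0.05},{"translation":[0,0,0],"rotation":[0,0,0],"fingers":0.05},{"translation":[0,0,-0.02],"rotation":[0,0,0],"fingers":0.05},{"translation":[0,0,-0.03],"rotation":[0,0,0],"fingers":0.05},{"translation":[0,0,-0.035],"rotation":[0,0,0],"fingers":0.05},{"translation":[0,0,-0.035],"rotation":[0,0,0],"fingers":0.05}]'
python3 -m pendant '[{"translation":[0,0.01,-0.02],"rotation":[0,0,0],"fingers":0.0},{"translation":[0,0.03,0],"rotation":[0,0,0],"fingers":0.0},{"translation":[0,0.03,0],"rotation":[0,0,0],"fingers":0.0},{"translation":[0,0.03,0],"rotation":[0,0,0],"fingers":0.0},{"translation":[0,0,0],"rotation":[0,0,0],"fingers":0.0},{"translation":[0,0,0],"rotation":[0,0,0],"fingers":0.0}]'
python3 - <<'E'
from h import *
foot(); 
d=grab('wrist','w15')
d=grab('scene','s15')
im=d['image'][160:270,215:345]; cv2.imwrite('pics/s15z.png',cv2.resize(im,None,fx=4,fy=4,interpolation=cv2.INTER_CUBIC))
E
```

```text
t: 16.0
position: [522.8, -28.2, 247.0]
orientation: [0.992, -0.13, -0.0, 0.0]
force: [-0.3, -0.1, 0.4]
opening: 49.9
t: 16.5
position: [497.2, -126.1, 266.5]
orientation: [0.991, -0.131, 0.0, 0.0]
force: [-0.3, 0.7, -0.0]
opening: -0.2
t 16.5 TCP rk [-1.000e-01 -3.290e+01  2.665e+02] footA [ -0.  -44.9 150.5] footB [ 1.000e-01 -2.090e+01  1.504e+02] lean -0.03 yaw -15.07 xpitch 0.05 F rk [-0.4  0.6 -0. ] open -0.2
```

View pics/s15z.png

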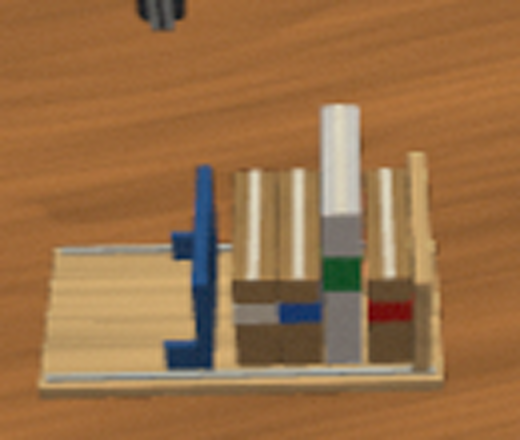

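View pics/w15.png

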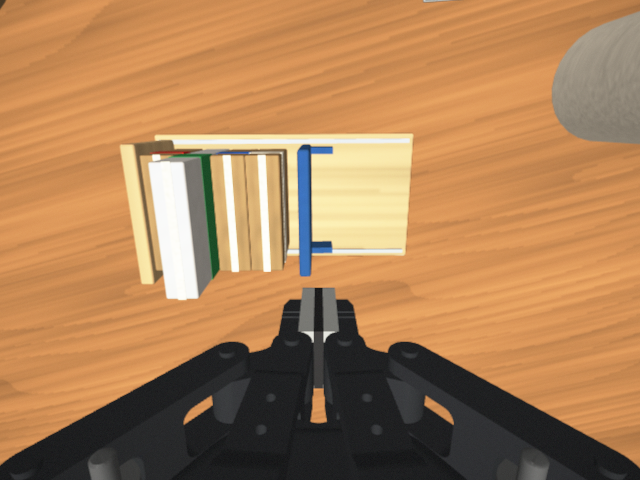

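The carton stands released and upright, and the stop is at (305,210) in the wrist view, clear of the row. I'll measure the stop and plan the push.

Run:
```python
from h import *
np.set_printoptions(precision=1,suppress=True)
d=load('w15');Q=rk(pts(d));im=d['image'].astype(int);b,r=im[...,0],im[...,2]
m=(b>r+40)&(Q[...,2]>85)&(abs(Q[...,0])<70)&(abs(Q[...,1])<100); p=Q[m]
print('stop top',p[:,0].min(),p[:,0].max(),np.percentile(p[:,1],[2,50,98]))
m=(b>r+40)&(Q[...,2]<80)&(Q[...,2]>5)&(abs(Q[...,0])<70)&(abs(Q[...,1])<100); p=Q[m]
print('lugs',np.percentile(p[:,0],[1,30,70,99]),np.percentile(p[:,1],[2,98]))
foot()
goto(-45,130,0,0); goto(-45,60,0,0)
```

```text
stop top -53.15539110480923 55.065896061202 [-26.7 -22.  -17.2]
lugs [-52.1 -47.1  50.7  55. ] [-46.7  50.9]
t 16.6 TCP rk [ -0.1 -31.3 266.4] footA [ -0.  -43.3 150.4] footB [ -0.  -19.3 150.4] lean -0.0 yaw -14.91 xpitch 0.04 F rk [-0.3  0.   0.1] open 0.2
t 16.6 pos [ 497.6 -124.5  266.4] rotvec(rad, tool) first [ 0. -0. -0.] then shift mm in target frame [  0.1  13.7 136.4] in current frame [  0.   13.7 136.4] F [-0.3  0.1  0.1] open 0.2
t 16.6 pos [ 497.6 -124.5  266.4] rotvec(rad, tool) first [ 0. -0. -0.] then shift mm in target frame [  0.1  13.7 206.4] in current frame [ -0.   13.7 206.4] F [-0.3  0.1  0.1] open 0.2
```

```bash
python3 -m pendant '[{"translation":[0,0.0207,0.035],"rotation":[0,0,0],"fingers":0.0},{"translation":[0,0,0.035],"rotation":[0,0,0],"fingers":0.0},{"translation":[0,0,0.035],"rotation":[0,0,0],"fingers":0.0},{"translation":[0,0,0.035],"rotation":[0,0,0],"fingers":0.0},{"translation":[0,0,0.032],"rotation":[0,0,0],"fingers":0.0},{"translation":[0,0,0.0204],"rotation":[0,0,0],"fingers":0.0},{"translation":[0,0,0],"rotation":[0,0,0],"fingers":0.0}]'
python3 - <<'E'
from h import *
foot(); 
d=grab('scene','s16')
im=d['image'][130:270,195:345]; cv2.imwrite('pics/s16z.png',cv2.resize(im,None,fx=4,fy=4,interpolation=cv2.INTER_CUBIC))
E
```

```text
t: 17.18
position: [489.6, -142.6, 68.1]
orientation: [0.992, -0.129, -0.004, -0.001]
force: [-1.3, 1.0, -0.4]
opening: 0.1
t 17.18 TCP rk [ -3.2 -50.9  68.1] footA [ -4.2 -62.8 -47.9] footB [ -4.3 -38.8 -47.9] lean 0.04 yaw -14.8 xpitch -0.52 F rk [-1.5  0.7 -0.4] open 0.1
```

View pics/s16z.png

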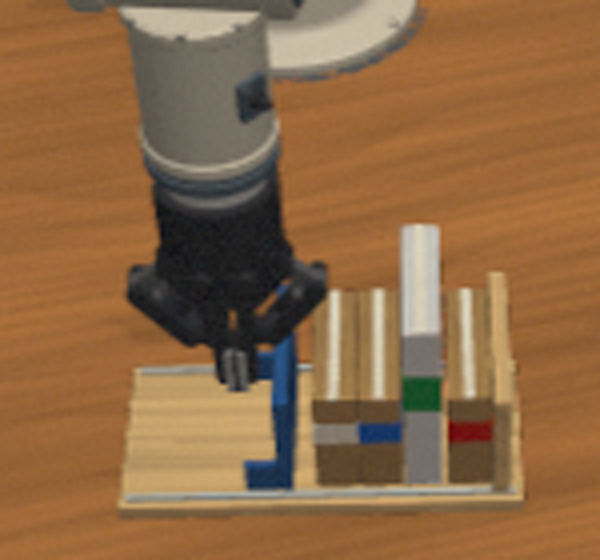

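```bash
python3 -m pendant '[{"translation":[0,-0.002,0],"rotation":[0,0,0],"fingers":0.0},{"translation":[0,-0.002,0],"rotation":[0,0,0],"fingers":0.0},{"translation":[0,-0.002,0],"rotation":[0,0,0],"fingers":0.0},{"translation":[0,-0.002,0],"rotation":[0,0,0],"fingers":0.0},{"translation":[0,-0.0015,0],"rotation":[0,0,0],"fingers":0.0},{"translation":[0,-0.0015,0],"rotation":[0,0,0],"fingers":0.0},{"translation":[0,-0.0015,0],"rotation":[0,0,0],"fingers":0.0},{"translation":[0,-0.0015,0],"rotation":[0,0,0],"fingers":0.0}]'
python3 -c "
from h import *
foot()"
python3 -m pendant '[{"translation":[0,-0.0015,0],"rotation":[0,0,0],"fingers":0.0},{"translation":[0,-0.0015,0],"rotation":[0,0,0],"fingers":0.0},{"translation":[0,-0.0015,0],"rotation":[0,0,0],"fingers":0.0},{"translation":[0,-0.0015,0],"rotation":[0,0,0],"fingers":0.0},{"translation":[0,0,0],"rotation":[0,0,0],"fingers":0.0}]'
python3 - <<'E'
from h import *
foot(); 
d=grab('scene','s17')
im=d['image'][130:270,195:345]; cv2.imwrite('pics/s17z.png',cv2.resize(im,None,fx=4,fy=4,interpolation=cv2.INTER_CUBIC))
E
```

```text
t: 17.9
position: [496.0, -131.7, 74.5]
orientation: [0.992, -0.13, 0.001, 0.001]
force: [-0.2, -1.4, 0.8]
opening: -0.2
t 17.9 TCP rk [  0.2 -38.7  74.5] footA [  0.3 -50.8 -41.5] footB [  0.4 -26.8 -41.5] lean -0.07 yaw -14.92 xpitch 0.08 F rk [ 0.1 -1.4  0.8] open -0.2
t: 18.32
position: [497.5, -125.5, 74.2]
orientation: [0.992, -0.13, 0.0, 0.0]
force: [0.7, -0.7, 0.8]
opening: 0.1
t 18.32 TCP rk [  0.1 -32.2  74.2] footA [  0.2 -44.3 -41.8] footB [  0.2 -20.3 -41.8] lean -0.02 yaw -14.9 xpitch 0.06 F rk [ 0.9 -0.5  0.8] open 0.1
```

View pics/s17z.png

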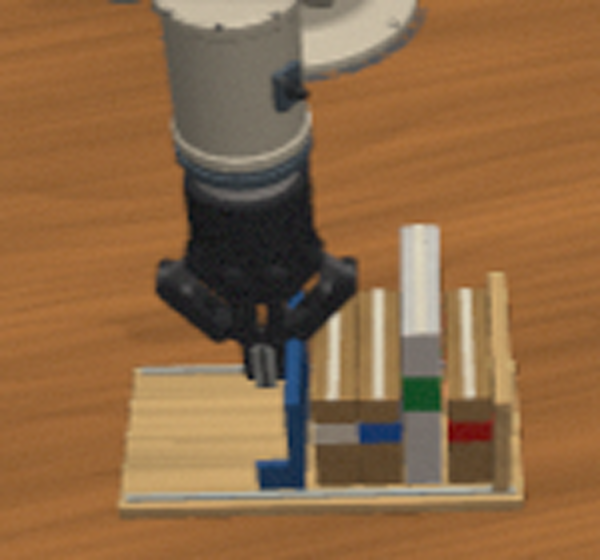

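```bash
python3 -m pendant '[{"translation":[0,-0.0013,0],"rotation":[0,0,0],"fingers":0.0},{"translation":[0,-0.0013,0],"rotation":[0,0,0],"fingers":0.0},{"translation":[0,-0.0012,0],"rotation":[0,0,0],"fingers":0.0},{"translation":[0,-0.0012,0],"rotation":[0,0,0],"fingers":0.0},{"translation":[0,-0.0012,0],"rotation":[0,0,0],"fingers":0.0},{"translation":[0,0,0],"rotation":[0,0,0],"fingers":0.0}]'
python3 -c "
from h import *
foot()"
python3 -m pendant '[{"translation":[0,-0.001,0],"rotation":[0,0,0],"fingers":0.0},{"translation":[0,-0.001,0],"rotation":[0,0,0],"fingers":0.0},{"translation":[0,-0.001,0],"rotation":[0,0,0],"fingers":0.0},{"translation":[0,0,0],"rotation":[0,0,0],"fingers":0.0}]'
python3 - <<'E'
from h import *
foot(); 
d=grab('scene','s18')
im=d['image'][130:270,195:345]; cv2.imwrite('pics/s18z.png',cv2.resize(im,None,fx=4,fy=4,interpolation=cv2.INTER_CUBIC))
E
```

```text
t: 18.87
position: [499.0, -119.5, 74.0]
orientation: [0.992, -0.13, 0.0, 0.0]
force: [0.7, -0.1, -0.7]
opening: 0.4
t 18.87 TCP rk [  0. -26.  74.] footA [  0.1 -38.1 -41.9] footB [  0.1 -14.1 -42. ] lean -0.02 yaw -14.9 xpitch 0.04 F rk [ 0.7  0.1 -0.7] open 0.4
t: 19.2
position: [499.6, -117.3, 74.1]
orientation: [0.992, -0.13, 0.0, 0.001]
force: [-1.8, -4.3, -0.0]
opening: 0.1
t 19.2 TCP rk [ -0.  -23.8  74.1] footA [  0.1 -36.  -41.9] footB [  0.1 -12.  -41.9] lean -0.11 yaw -14.93 xpitch 0.04 F rk [-0.6 -4.6 -0. ] open 0.1
```

View pics/s18z.png

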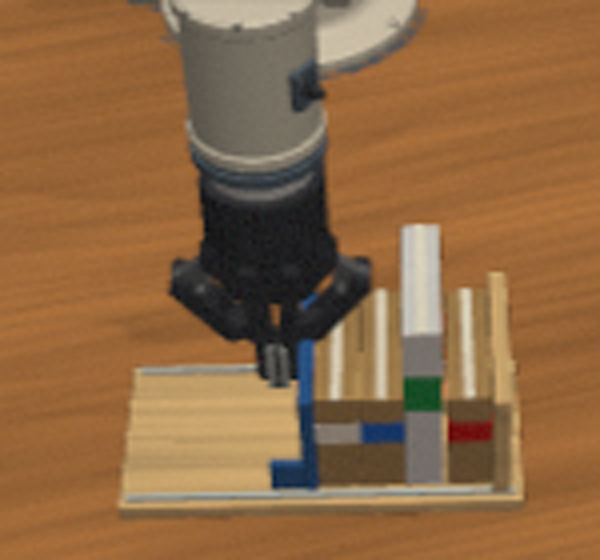

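```bash
python3 -m pendant '[{"translation":[0,-0.001,0],"rotation":[0,0,0],"fingers":0.0},{"translation":[0,-0.001,0],"rotation":[0,0,0],"fingers":0.0},{"translation":[0,-0.001,0],"rotation":[0,0,0],"fingers":0.0},{"translation":[0,0,0],"rotation":[0,0,0],"fingers":0.0}]'
python3 -c "
from h import *
foot()"
python3 -m pendant '[{"translation":[0,-0.001,0],"rotation":[0,0,0],"fingers":0.0},{"translation":[0,-0.001,0],"rotation":[0,0,0],"fingers":0.0},{"translation":[0,0,0],"rotation":[0,0,0],"fingers":0.0}]'
python3 - <<'E'
from h import *
foot(); 
d=grab('scene','s19')
im=d['image'][130:270,195:345]; cv2.imwrite('pics/s19z.png',cv2.resize(im,None,fx=4,fy=4,interpolation=cv2.INTER_CUBIC))
E
```

```text
t: 19.58
position: [500.3, -114.5, 74.1]
orientation: [0.992, -0.13, 0.0, 0.001]
force: [-1.3, -5.4, 0.2]
opening: 0.5
t 19.58 TCP rk [ -0.  -20.9  74.1] footA [  0.1 -33.2 -41.9] footB [  0.1  -9.2 -41.9] lean -0.11 yaw -14.93 xpitch 0.04 F rk [ 0.1 -5.5  0.2] open 0.5
t: 19.83
position: [500.4, -114.2, 74.2]
orientation: [0.991, -0.13, -0.0, 0.003]
force: [-2.5, -11.6, 0.7]
opening: 0.0
t 19.83 TCP rk [ -0.  -20.6  74.2] footA [  0.  -33.2 -41.8] footB [  0.1  -9.2 -41.9] lean -0.3 yaw -14.99 xpitch 0.03 F rk [  0.5 -11.8   0.7] open 0.0
```

View pics/s19z.png

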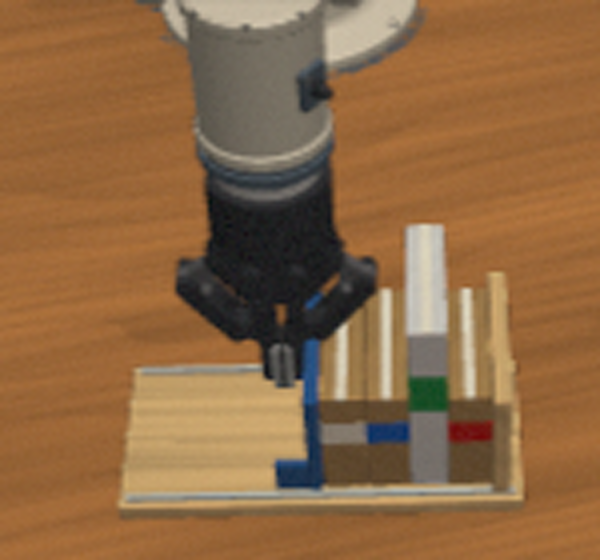

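The force stalls at 12 N with no more travel, so the row is snug. I'll back off straight, raise and check.

```bash
python3 -m pendant '[{"translation":[0,0.002,0],"rotation":[0,0,0],"fingers":0.0},{"translation":[0,0.004,0],"rotation":[0,0,0],"fingers":0.0},{"translation":[0,0.015,0],"rotation":[0,0,0],"fingers":0.0},{"translation":[0,0.015,-0.01],"rotation":[0,0,0],"fingers":0.0},{"translation":[0,0,-0.035],"rotation":[0,0,0],"fingers":0.0},{"translation":[0,0,-0.04],"rotation":[0,0,0],"fingers":0.0},{"translation":[0,0,-0.04],"rotation":[0,0,0],"fingers":0.0},{"translation":[0,0,-0.04],"rotation":[0,0,0],"fingers":0.0}]'
python3 -m pendant '[{"translation":[0,-0.03,-0.03],"rotation":[0,0,0],"fingers":0.0},{"translation":[0,-0.03,0],"rotation":[0,0,0],"fingers":0.0},{"translation":[0,0,0],"rotation":[0,0,0],"fingers":0.0},{"translation":[0,0,0],"rotation":[0,0,0],"fingers":0.0}]'
python3 - <<'E'
from h import *
np.set_printoptions(precision=1,suppress=True)
foot(); 
d=grab('scene','s20')
im=d['image'][130:270,195:345]; cv2.imwrite('pics/s20z.png',cv2.resize(im,None,fx=4,fy=4,interpolation=cv2.INTER_CUBIC))
d=grab('wrist','w20'); Q=rk(pts(d)); im=d['image'].astype(int);b,r=im[...,0],im[...,2]
m=(b>r+40)&(Q[...,2]>85)&(abs(Q[...,0])<70)&(abs(Q[...,1])<100); p=Q[m]
print('stop top',[np.round(v,1) for v in cv2.minAreaRect(p[:,:2].astype(np.float32))])
m=(Q[...,2]>140)&(Q[...,2]<156)&(abs(Q[...,0])<70)&(Q[...,1]>40)&(Q[...,1]<100); p=Q[m]
print('white top',np.median(p[:,2]),[np.round(v,1) for v in cv2.minAreaRect(p[:,:2].astype(np.float32))])
m=(Q[...,2]>86)&(Q[...,2]<100)&(abs(Q[...,0])<70)&(Q[...,1]>4)&(Q[...,1]<55); p=Q[m]
print('brown top',np.percentile(p[:,2],[5,50,95]),[np.round(v,1) for v in cv2.minAreaRect(p[:,:2].astype(np.float32))])
E
```

```text
t: 20.55
position: [491.4, -146.0, 240.8]
orientation: [0.992, -0.129, 0.0, -0.0]
force: [0.1, -1.3, -0.3]
opening: 0.1
t: 20.88
position: [507.4, -87.7, 268.9]
orientation: [0.992, -0.128, 0.001, -0.0]
force: [-0.1, -1.1, -0.7]
opening: -0.1
t 20.88 TCP rk [ -0.1   6.8 268.9] footA [  0.1  -5.1 152.9] footB [  0.1  18.9 152.9] lean 0.02 yaw -14.72 xpitch 0.09 F rk [ 0.2 -1.1 -0.7] open -0.1
stop top [array([ 0.9, -2.8]), array([108.1,   9.7]), np.float64(0.2)]
white top 147.17637357525032 [array([ 1.1, 70.3]), array([99.9, 24.4]), np.float64(0.0)]
brown top [91.  92.3 93.5] [array([ 0.4, 29.7]), array([100.6,  50.5]), np.float64(0.1)]
```

View pics/s20z.png

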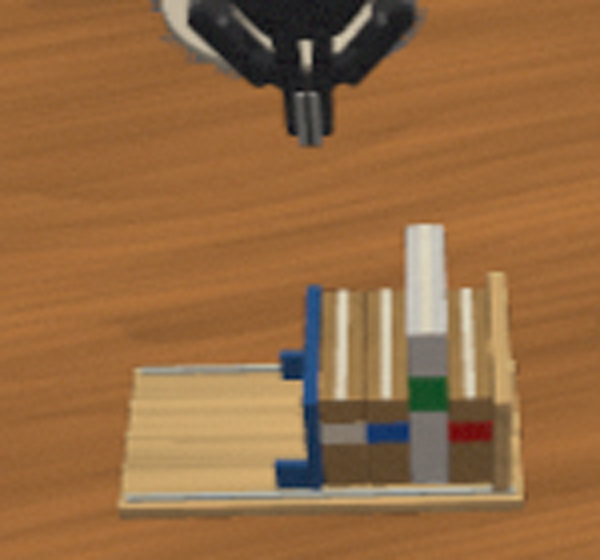

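View pics/w20.png

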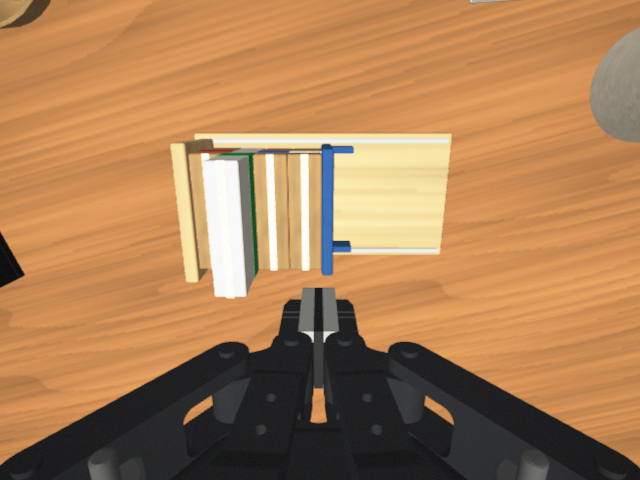

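View pics/s20.png

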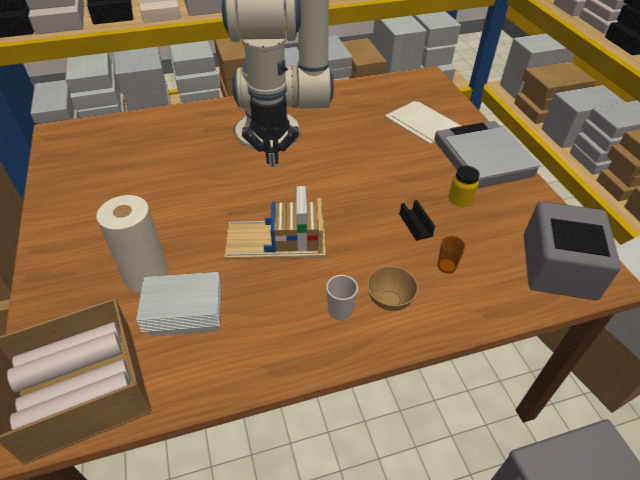

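Scene view: the row is closed from the stop at zoom (313,390) to the wall (500,380), and the other objects are where they were. In the wrist view, the white top is at z = 147.2 (expected 147), it is square to within 0.2°, and the stop's inner face is at rack y ≈ 2 (expected 2). I'll hand it in.

```bash
python3 -c "
from bench import close_job
print(close_job())"
```

```text
the job is handed in; nothing more can be done
None
```

I filed the white carton in the gap between the red and blue cartons, then pushed the stop up until the row was snug against the wall. The job was handed in at about 21 s with the gripper empty and clear of everything.

- **Spreading the row:** I worked the carton's lower -y edge into the gap at a 20° lean and used the carton itself to spread the row. Partway down, blue and kraft leaned about 10–15° against the stop and began to wedge. The highest reading I saw there was about 15 N up and 8 N sideways. I eased up and pushed lower, which stood them upright again, then set the carton down and released it.
- **Closing the row:** I pushed the stop with closed fingers until it would go no farther, at about 12 N, then backed off.
- **Last checks:**
  - The white top is at z = 147.2 mm (147 means fully down).
  - The white carton is square to the row within about 0.2°.
  - The stop's inner face is at rack y ≈ 2 mm, which is where a closed row would put it.
  - The brown cartons are upright, and the other objects look unmoved in the scene picture.
- **Small disagreements:**
  - The camera and the arm's own reading differed by 0.5–2 mm across the row.
  - The white carton sits about 0.7 mm off the neighbouring brown cartons along the rack's width.

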